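Sort out and fill the spring-loaded dish dispenser

TASK

A blue dish has been loaded by mistake into the pile of yellow ones in the spring-loaded dispenser: lift off the yellow dishes above it, take it out and stack it squarely on the blue dish at the left; a blue one among the clean dishes on the drying mat goes on that pile as well. In the end the dispenser must hold every yellow dish, those you lifted off and the clean ones from the mat, right way up and each pressed down until it is held under the two white catches. Leave the mug, the salt shaker and the pepper mill where they are.

Things in the scene. Friction and masses are not known exactly. Their poses are not given: they have to be found in the camera images.
- dispenser: Spring-loaded dish dispenser, fixed: steel base 216 x 112 mm, an aluminium column at each end, two rods along each long side. Origin: centre of its underside; x column to column, y across, z up. Dishes lie in it along x, right way up, with 1.5 mm play all round. A sprung platform lifts the pile (net 1 to 4 N) against a catch in each column. Holds 6 dishes at most.
- dispenser_top_dish (a point): Centre of the topmost dish in the dispenser when held under the catches (132 mm above the worktop); axes as the dispenser's. A dish only lying on the catches is 19 mm higher. Press it straight down with 10 to 20 N to about 5 mm below this point: the catches click in over its rim; let go and it rises to them. The pile sinks 18 mm per dish.
- catch_a (a point): Sprung white nose, 16 mm thick, in the column at the dispenser's +x end, 148 mm up; it reaches 4 mm over the end of the rim of the top dish and gives way when a dish is pressed down or pulled up past it. Pulling the top dish, or several at once, straight up with about 10 N brings them out; the rest of the pile then rises to the catches.
- catch_b (a point): The same nose in the column at the -x end. The columns' inner faces are 153 mm apart; their lips lean outward and end 178 mm above the worktop.
- guide_rods (a point): Mid-point between the tops of the four guide rods, 174 mm above the worktop. The rods, 8 mm thick, stand at x = +-48 mm, 67 mm clear between the two sides, flared outward from 150 mm up; between the two rods of a long side there are 88 mm of free space for a finger.
- platform (a joint): How far the dispenser's platform is pushed down, in m: 0 empty, about 0.021 with one dish, 0.018 more for each further dish, 0.119 at the bottom stop.
- yellow_1_center (a point): Oblong stacking dish, mustard yellow, rigid, 0.16 kg: 150 (x) x 64 (y) x 18 mm high (z). Its top 5.5 mm is a straight rim of full size; below that the body is 138 x 52 mm. Flat-bottomed; stacked dishes lie on each other's rims, 18 mm apart, without nesting. Point: its centre, 9 mm up. Starts in the dispenser.
- yellow_2_center (a point): Oblong stacking dish, mustard yellow, rigid, 0.16 kg: 150 (x) x 64 (y) x 18 mm high (z). Its top 5.5 mm is a straight rim of full size; below that the body is 138 x 52 mm. Flat-bottomed; stacked dishes lie on each other's rims, 18 mm apart, without nesting. Point: its centre, 9 mm up. Starts in the dispenser.
- yellow_3_center (a point): Oblong stacking dish, mustard yellow, rigid, 0.16 kg: 150 (x) x 64 (y) x 18 mm high (z). Its top 5.5 mm is a straight rim of full size; below that the body is 138 x 52 mm. Flat-bottomed; stacked dishes lie on each other's rims, 18 mm apart, without nesting. Point: its centre, 9 mm up. Starts in the dispenser.
- yellow_4_center (a point): Oblong stacking dish, mustard yellow, rigid, 0.16 kg: 150 (x) x 64 (y) x 18 mm high (z). Its top 5.5 mm is a straight rim of full size; below that the body is 138 x 52 mm. Flat-bottomed; stacked dishes lie on each other's rims, 18 mm apart, without nesting. Point: its centre, 9 mm up. Starts on the drying mat. May be absent.
- yellow_5_center (a point): Oblong stacking dish, mustard yellow, rigid, 0.16 kg: 150 (x) x 64 (y) x 18 mm high (z). Its top 5.5 mm is a straight rim of full size; below that the body is 138 x 52 mm. Flat-bottomed; stacked dishes lie on each other's rims, 18 mm apart, without nesting. Point: its centre, 9 mm up. Starts on the drying mat. May be absent.
- yellow_6_center (a point): Oblong stacking dish, mustard yellow, rigid, 0.16 kg: 150 (x) x 64 (y) x 18 mm high (z). Its top 5.5 mm is a straight rim of full size; below that the body is 138 x 52 mm. Flat-bottomed; stacked dishes lie on each other's rims, 18 mm apart, without nesting. Point: its centre, 9 mm up. Starts on the drying mat. May be absent.
- blue_stray_center (a point): Oblong stacking dish, dark blue, rigid, 0.16 kg: 150 (x) x 64 (y) x 18 mm high (z). Its top 5.5 mm is a straight rim of full size; below that the body is 138 x 52 mm. Flat-bottomed; stacked dishes lie on each other's rims, 18 mm apart, without nesting. Point: its centre, 9 mm up. Starts in the dispenser with two yellow dishes above it and one below.
- blue_clean_center (a point): Oblong stacking dish, dark blue, rigid, 0.16 kg: 150 (x) x 64 (y) x 18 mm high (z). Its top 5.5 mm is a straight rim of full size; below that the body is 138 x 52 mm. Flat-bottomed; stacked dishes lie on each other's rims, 18 mm apart, without nesting. Point: its centre, 9 mm up. Starts on the drying mat among the yellow ones. May be absent.
- blue_home_center (a point): Oblong stacking dish, dark blue, rigid, 0.16 kg: 150 (x) x 64 (y) x 18 mm high (z). Its top 5.5 mm is a straight rim of full size; below that the body is 138 x 52 mm. Flat-bottomed; stacked dishes lie on each other's rims, 18 mm apart, without nesting. Point: its centre, 9 mm up. Starts on the worktop left of the dispenser; all other blue dishes go on top of it.
- mat: Grey ribbed silicone drying mat, fixed, 460 mm (its x) x 226 mm (its y), its ribs 7 mm high, to the right of the dispenser; origin at the centre of its underside. Four places for dishes, lying along its y, side by side at x = -162, -54, +54 and +162 mm in its frame; at least one of them is empty at the start. Dishes may also be put down on the free worktop.
- pepper_mill: Dark wooden pepper mill, 55 mm thick, 171 mm high, behind the work; to be left alone. Origin under its centre.
- salt_shaker: Small salt shaker, 44 mm thick, 90 mm high, behind the dispenser; to be left alone. Origin under its centre.
- mug_teal: Teal and white mug, 90 mm across, 96 mm high, behind the drying mat; to be left alone. Origin at its underside.

How it is judged:
By the outcome, as a careful person would: the job done as asked, in the order asked, and still so for the second after the job is handed in, with the robot touching nothing.
Of yellow_4, yellow_5, yellow_6, blue_clean only 2 to 3 are there at a start; the rules pass over those that are not, and their reading is None.
At some moment in a run one of blue_home may be knocked a few centimetres aside while the robot is not near it.
Once in a run the grip may slacken for a moment while it holds something.
It also fails if it takes over 210 s, if anything falls off the work surface, if the arm or the gripper's body presses on something with over 40 N, if the wrist force passes 120 N, or if a joint passes its speed limit or range.

ROBOT

A 6-joint arm with a two-finger parallel gripper is mounted at the origin on a cart in front of the work surface, level with it; the furniture and walls round the work are solid. World frame = base frame: x ahead of the robot, y to its left, z up, the work surface at z = 0. Lengths are in m, angles in rad, forces in N, time in s.
With the tool pointing down it reaches from about 0.3 to 0.775 m from the base axis. Payload 14.6 kg.
Tool frame: the origin (TCP) lies at the very end of the fingers, on their centre line; the grasp point (between the pads) lies 19 mm behind it; z points along the fingers, y is the line along which they close (so a half turn about z gives the same grasp; the last joint's range is limited). The gripper opens to 94 mm and grips with 3 to 60 N. Pads are 16 mm wide; open, the fingers measure 119 mm over their backs; the gripper's body (75 mm by 177 mm) begins 78 mm behind the grasp point.
Start: joints at [-1.275, 0.3, 1.521, -0, 1.321, -0.067], TCP at [0.195, -0.514, 0.184] pointing down, gripper open.
Joint ranges: [-3.03, 3.03], [-0.79, 2.21], [0.23, 2.52], [-1.04, 4.18], [0, 3.07], [-2.55, 2.55]. Speed limits (rad/s): [2.22, 2.22, 2.57, 3.14, 3.14, 3.14].

INTERFACE

Orientations are given as a unit quaternion [w, x, y, z].
In Python, from rig import arm, grab_frame gives the robot as it stands. The module is installed in compiled form; this text tells all that it offers.
- The arm moves only by the tool carry_out, never from a script. Its argument "targets" is a list of rows, each a list of 2 entries, a list of its own where there are three numbers: the shift along the tool's x, y, z in mm, then the turn, a rotation vector about the tool's x, y, z in rad. A call has 1 to 5 rows; each row shifts and turns the commanded pose from where the row before left it, along the tool's axes as they then stand; what a row does not reach is not made up. A row lasts 1/12 s, in which the tool goes at most 41.7 mm and 7.16 degrees, less where a joint would pass 70% of its speed; a pose out of reach is approached as far as the arm can. A call is refused whole if a number of a shift passes 41.7 or a number of a turn 0.125, either way. A call with a gripper value outside its range is refused whole. "jaw" is the finger opening in mm, from 0 to 94, set as the call begins (left out, the last holds). The fingers move at their own pace and stop on an object; "grip_force" is the grip in N (left out, the last holds). Time passes only in rows, so rows that do not move let the fingers close. It gives the time, the measured TCP pose, the force, the opening and the grip force at its end, in the units of the state.
- arm.state(): the state, without advancing time (a new reading comes with each control period).
- grab_frame(name): name is "side" or "top" or "wrist"; returns a dict with "image" (400x640x3 uint8, red, green, blue), "vfov" (degrees; the focal length in pixels is half the picture's height over the tangent of half this angle, whatever the lens; pixels are square), "cx", "cy" (the principal point, pixels), "distortion" ([k1, k2, p1, p2, k3] as OpenCV has them; the pictures are not rectified), "R" (3x3) and "t" (3): a world point X has camera coordinates R X + t; the wrist camera has in their place "hand_eye" (4x4, takes a point from camera to tool coordinates, whose origin is the TCP and whose axes are the flange's). Camera axes: x right, y down, z forward; pixel columns grow to the right and rows downward; lengths in m; the calibration is good to about 2 mm. A picture is of the moment at which its call begins: read the wrist's pose just before it. There is no depth.
- arm.hand_in(): hands the job in; it is judged then, once.
The state is a dict: "t": time; "joints": joint angles; "joint_velocities": joint speeds; "joint_efforts": joint torques, N m; "tool_pos": TCP position; "eef_rot": TCP orientation; "contact_force": force on the tool from outside, world axes, zero at the start; "moment": the same for the moment, N m; "gripper_width": finger opening in m; "finger_force": force on a finger pad.
Only numpy, scipy, OpenCV 4.12 (cv2) and the standard library are available. Lean on these libraries where they do the work, as an engineer would, in place of code of your own. Each camera call takes 0.05 s, during which the arm holds its last target. There are 200 camera calls.

## Working session

There is one attempt and no reset: what is moved stays moved. The work goes in short steps, Python scripts to look and compute and a tool call to move; the robot and the scene stay as the last step left them, time stands still between calls to the robot, and variables do not carry over. Pictures are saved under pics/ and viewed, at most 14 in all, crops included, and the job is handed in when it is done.

Besides the shell and the picture viewer there is one more tool, called after "Call:" as name([rows], argument=value, ...), one row to a line, values as JSON. carry_out: Moves the arm, as the interface text tells. Its arguments: {"type":"object","properties":{"targets":{"type":"array","items":{"type":"array"}},"jaw":{"type":"number"},"grip_force":{"type":"number"}},"required":["targets"]}

```bash
mkdir -p pics
cat > h.py <<'E'
import numpy as np, cv2
from rig import arm, grab_frame
def K(f):
    F=200/np.tan(np.radians(f["vfov"])/2); return np.array([[F,0,f["cx"]],[0,F,f["cy"]],[0,0,1.]])
def ray(f,uv,z,Rt=None):
    R,t=(np.array(f["R"]),np.array(f["t"])) if Rt is None else Rt
    p=cv2.undistortPoints(np.array(uv,float).reshape(-1,1,2),K(f),np.array(f["distortion"],float)).reshape(-1,2)
    d=np.c_[p,np.ones(len(p))]@R; c=-R.T@t
    return c+d*((z-c[2])/d[:,2])[:,None]
def proj(f,X):
    R=np.array(f["R"]);t=np.array(f["t"],float)
    return cv2.projectPoints(np.array(X,float).reshape(-1,1,3),cv2.Rodrigues(R)[0],t,K(f),np.array(f["distortion"],float))[0].reshape(-1,2)
def save(f,n,crop=None,s=1):
    im=f["image"]
    if crop: x0,y0,x1,y1=crop; im=im[y0:y1,x0:x1]
    cv2.imwrite("pics/%s.png"%n,cv2.resize(im[:,:,::-1],None,fx=s,fy=s,interpolation=cv2.INTER_CUBIC))
def st():
    s=arm.state(); print(round(s["t"],2),np.round(s["tool_pos"],4),np.round(s["eef_rot"],4),np.round(s["contact_force"],1),s["gripper_width"],s["finger_force"]); return s
E
python3 - <<'E'
from h import *
s=st(); print(s)
for n in("top","side"):
    f=grab_frame(n); save(f,n+"0"); print(n,f["vfov"],f["cx"],f["cy"],f["distortion"],-np.array(f["R"]).T@np.array(f["t"]),np.round(f["R"],3).tolist())
f=grab_frame("wrist"); print(np.round(f["hand_eye"],3).tolist(),f["vfov"])
E
```

```text
0.0 [ 0.1951 -0.5139  0.1831] [-6.000e-04  9.836e-01  1.804e-01 -1.000e-04] [-0.9  0.1  0.3] 0.09387784950091908 0.0
{'t': 0.0, 'joints': array([-1.27459901e+00,  3.00433830e-01,  1.52159005e+00, -4.77393914e-06,
        1.32069877e+00, -6.66317788e-02]), 'joint_velocities': array([-0.00024597,  0.00105449,  0.0016984 , -0.00024654, -0.00172577,
        0.00141768]), 'joint_efforts': array([ 4.75519064e-04, -5.31800258e+01, -3.52735448e+01,  7.08381878e-02,
        2.43471900e-02, -7.94763287e-05]), 'tool_pos': array([ 0.19510093, -0.51392214,  0.18310299]), 'eef_rot': array([-5.61018503e-04,  9.83589199e-01,  1.80421642e-01, -6.70072501e-05]), 'contact_force': array([-0.86119707,  0.11523742,  0.26236165]), 'moment': array([-0.02197019, -0.04294548, -0.03743423]), 'finger_force': 0.0, 'gripper_width': 0.09387784950091908}
top 49.436593635080705 324.8127908447505 198.6409246881917 [-0.03594994  0.          0.          0.          0.        ] [ 0.23348792 -0.02986881  1.47056718] [[0.048, -0.999, -0.003], [-0.977, -0.046, -0.206], [0.206, 0.013, -0.979]]
side 51.42667205951984 315.04107448392887 196.62293653403918 [0.02461191 0.         0.         0.         0.        ] [ 0.03365473 -1.04211262  0.75700544] [[0.905, -0.425, 0.012], [-0.195, -0.44, -0.877], [0.378, 0.791, -0.48]]
[[0.001, -0.961, -0.277, 0.08], [1.0, 0.0, 0.001, 0.001], [-0.0, -0.277, 0.961, -0.201], [0.0, 0.0, 0.0, 1.0]] 59.48566373559094
```

View pics/top0.png

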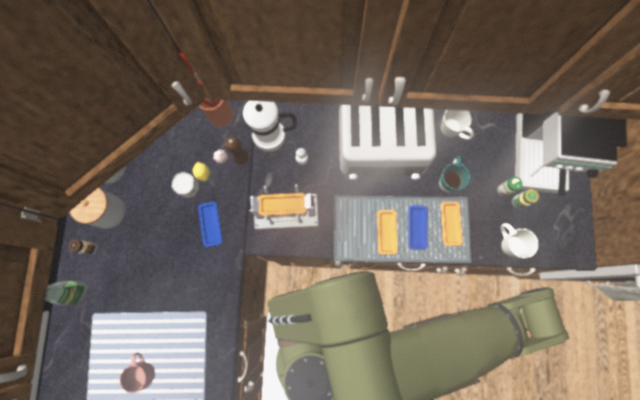

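View pics/side0.png

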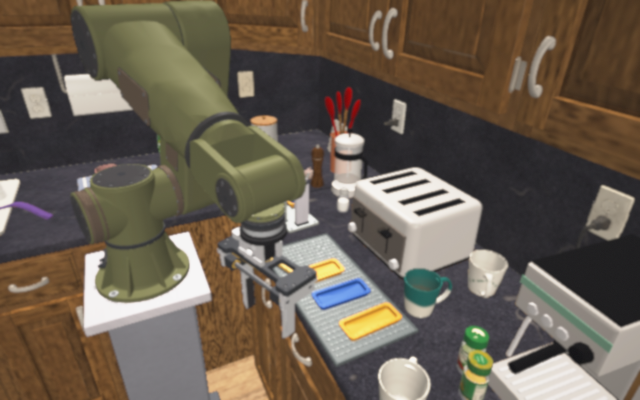

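```bash
cat >> h.py <<'E'
def dishes(f,zf,mina=150,roi=None,Rt=None):
    "zf(u,v,col)->rim height; returns list"
    hsv=cv2.cvtColor(f["image"],cv2.COLOR_RGB2HSV); out=[]
    for col,lo,hi in(("Y",(13,120,120),(30,255,255)),("B",(108,130,60),(128,255,255))):
        m=cv2.inRange(hsv,lo,hi)
        if roi: k=np.zeros_like(m);x0,y0,x1,y1=roi;k[y0:y1,x0:x1]=1;m=m*k
        m=cv2.morphologyEx(m,cv2.MORPH_CLOSE,np.ones((5,5)))
        for c in cv2.findContours(m,cv2.RETR_EXTERNAL,cv2.CHAIN_APPROX_NONE)[0]:
            if cv2.contourArea(c)<mina: continue
            u=c.reshape(-1,2).astype(float); q=u.mean(0); z=zf(q[0],q[1],col)
            X=ray(f,u,z,Rt)[:,:2]*1000
            r=cv2.minAreaRect(X.astype(np.float32)); (w,h),a=r[1],r[2]
            if w<h: w,h,a=h,w,a+90
            a=(a+90)%180-90
            out.append((col,np.round(q),np.round(r[0],1),round(w,1),round(h,1),round(a,2)))
    return out
E
python3 - <<'E'
from h import *
f=grab_frame("top"); save(f,"top1",(180,130,500,290),2.5)
for d in dishes(f,lambda u,v,c:.141 if 240<u<325 else (.018 if u<240 else .025),roi=(180,180,500,290)): print(*d)
E
```

```text
Y [387. 232.] [ 434.  -224.2] 142.3 53.9 1.32
Y [451. 223.] [ 472.9 -439.5] 139.5 57.8 2.71
Y [282. 204.] [490.3 122.5] 140.2 64.1 -85.11
B [418. 227.] [ 455.9 -326.4] 136.6 50.9 0.47
B [210. 224.] [434.2 375.7] 149.8 65.1 14.72
```

View pics/top1.png

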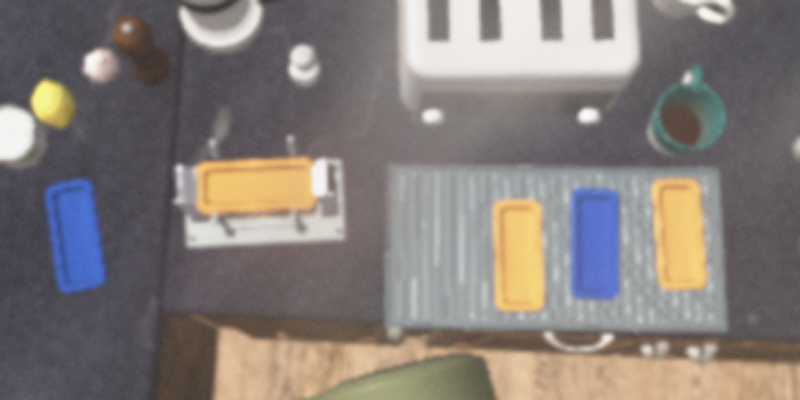

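```bash
cat >> h.py <<'E'
from scipy.spatial.transform import Rotation as Ro
def rot(s): q=s["eef_rot"]; return Ro.from_quat([q[1],q[2],q[3],q[0]])
def down(phi): a=np.radians(phi); return Ro.from_matrix([[np.cos(a),np.sin(a),0],[np.sin(a),-np.cos(a),0],[0,0,-1]])
def plan(p,phi,start=None,step=38):
    "p mm; prints rows from measured pose"
    s=arm.state(); R0=rot(s); p0=np.array(s["tool_pos"])*1000
    if start: p0=np.array(start[0],float); R0=down(start[1])
    d=np.array(p,float)-p0; rv=(R0.inv()*down(phi)).as_rotvec()
    n=max(1,int(np.ceil(max(np.linalg.norm(d)/step,np.linalg.norm(rv)/.118))))
    print("from",np.round(p0,1),"n",n)
    for i in range(n):
        R=R0*Ro.from_rotvec(rv*i/n); print([np.round(R.inv().apply(d/n),1).tolist(),np.round(rv/n,4).tolist()],end="," if (i+1)%5 else "\n")
    print()
E
python3 - <<'E'
from h import *
plan([470,105,280],95)
E
```

```text
from [ 195.1 -514.   183.3] n 19
[[25.1, -25.3, -5.1], [-0.0, -0.0, -0.0682]],[[26.8, -23.6, -5.1], [-0.0, -0.0, -0.0682]],[[28.3, -21.7, -5.1], [-0.0, -0.0, -0.0682]],[[29.7, -19.7, -5.1], [-0.0, -0.0, -0.0682]],[[31.0, -17.6, -5.1], [-0.0, -0.0, -0.0682]]
[[32.1, -15.5, -5.1], [-0.0, -0.0, -0.0682]],[[33.1, -13.3, -5.1], [-0.0, -0.0, -0.0682]],[[33.9, -11.0, -5.1], [-0.0, -0.0, -0.0682]],[[34.6, -8.6, -5.1], [-0.0, -0.0, -0.0682]],[[35.1, -6.3, -5.1], [-0.0, -0.0, -0.0682]]
[[35.4, -3.9, -5.1], [-0.0, -0.0, -0.0682]],[[35.6, -1.4, -5.1], [-0.0, -0.0, -0.0682]],[[35.6, 1.0, -5.1], [-0.0, -0.0, -0.0682]],[[35.5, 3.4, -5.1], [-0.0, -0.0, -0.0682]],[[35.2, 5.8, -5.1], [-0.0, -0.0, -0.0682]]
[[34.7, 8.2, -5.1], [-0.0, -0.0, -0.0682]],[[34.1, 10.6, -5.1], [-0.0, -0.0, -0.0682]],[[33.3, 12.8, -5.1], [-0.0, -0.0, -0.0682]],[[32.3, 15.1, -5.1], [-0.0, -0.0, -0.0682]],
```

Call:
carry_out([
  [[25,-25,-5],[0,0,-0.068]],
  [[27,-24,-5],[0,0,-0.068]],
  [[28,-22,-5],[0,0,-0.068]],
  [[30,-20,-5],[0,0,-0.068]],
  [[31,-18,-5],[0,0,-0.068]],
], jaw=94)

```text
t: 0.62
tool_pos: [0.2673, -0.3486, 0.2087]
eef_rot: [-0.0, 0.938, 0.346, -0.0]
contact_force: [0.2, 0.6, 0.6]
gripper_width: 0.0939
finger_force: 0.0
```

Call:
carry_out([
  [[32,-16,-5],[0,0,-0.068]],
  [[33,-13,-5],[0,0,-0.068]],
  [[34,-11,-5],[0,0,-0.068]],
  [[35,-9,-5],[0,0,-0.068]],
  [[35,-6,-5],[0,0,-0.068]],
])

```text
t: 1.03
tool_pos: [0.3397, -0.1853, 0.234]
eef_rot: [0.0, 0.866, 0.499, 0.0]
contact_force: [1.1, -0.1, 0.1]
gripper_width: 0.0941
finger_force: 0.0
```

Call:
carry_out([
  [[35,-4,-5],[0,0,-0.068]],
  [[36,-1,-5],[0,0,-0.068]],
  [[36,1,-5],[0,0,-0.068]],
  [[36,3,-5],[0,0,-0.068]],
  [[35,6,-5],[0,0,-0.068]],
])

```text
t: 1.45
tool_pos: [0.4127, -0.0217, 0.259]
eef_rot: [0.0, 0.769, 0.639, 0.0]
contact_force: [0.1, 0.3, 0.9]
gripper_width: 0.0942
finger_force: 0.0
```

Call:
carry_out([
  [[35,8,-5],[0,0,-0.068]],
  [[34,11,-5],[0,0,-0.068]],
  [[33,13,-5],[0,0,-0.068]],
  [[32,15,-5],[0,0,-0.068]],
  [[0,0,0],[0,0,0]],
])

```text
t: 1.87
tool_pos: [0.4722, 0.1104, 0.2787]
eef_rot: [-0.0, 0.674, 0.739, 0.0]
contact_force: [-1.2, -0.6, -0.4]
gripper_width: 0.0937
finger_force: 0.0
```

Call:
carry_out([
  [[0,0,0],[0,0,0]],
  [[0,0,0],[0,0,0]],
])

```text
t: 2.03
tool_pos: [0.4707, 0.1058, 0.2783]
eef_rot: [-0.0, 0.677, 0.736, -0.0]
contact_force: [-0.4, 0.0, 0.4]
gripper_width: 0.0939
finger_force: 0.0
```

```bash
cat >> h.py <<'E'
def wcam(n=None,crop=None,s=1):
    s0=st(); f=grab_frame("wrist"); H=np.array(f["hand_eye"]); T=np.eye(4); T[:3,:3]=rot(s0).as_matrix(); T[:3,3]=s0["tool_pos"]
    M=np.linalg.inv(T@H); f["R"],f["t"]=M[:3,:3],M[:3,3]
    if n: save(f,n,crop,s)
    return f
E
python3 - <<'E'
from h import *
f=wcam("w0")
for d in dishes(f,lambda u,v,c:.141,mina=1500): print(*d)
E
```

```text
2.03 [0.4707 0.1058 0.2783] [-2.00e-04  6.77e-01  7.36e-01 -4.00e-04] [-0.4  0.   0.4] 0.0939329654945673 0.0
Y [338. 163.] [488.3 120.1] 149.0 63.5 -84.73
```

View pics/w0.png

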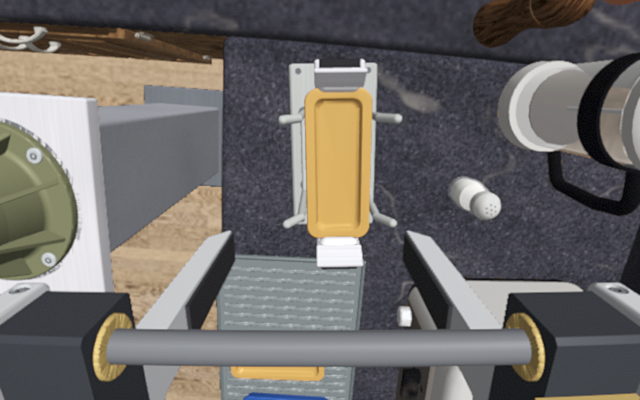

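Call:
carry_out([
  [[6,9,12],[0,0,-0.009]],
  [[6.5,10,12],[0,0,0]],
  [[0,0,30],[0,0,0]],
  [[0,0,20],[0,0,0]],
  [[0,0,0],[0,0,0]],
])

```text
t: 2.5
tool_pos: [0.4871, 0.1189, 0.2011]
eef_rot: [-0.002, 0.674, 0.739, -0.002]
contact_force: [-0.4, 0.2, -0.2]
gripper_width: 0.0944
finger_force: 0.0
```

Run:
```python
from h import *
f=wcam()
for d in dishes(f,lambda u,v,c:.141,mina=1500): print(*d)
plan([488.3,120.1,109],95.3)
```

```text
2.5 [0.4871 0.1189 0.2011] [-0.0018  0.6742  0.7385 -0.0024] [-0.4  0.2 -0.2] 0.09440836438663923 0.0
Y [321. 193.] [488.4 119.6] 148.8 63.7 -84.67
from [487.9 119.2 203.6] n 3
[[0.3, 0.2, 31.5], [-0.001, 0.0001, -0.0005]],[[0.3, 0.2, 31.5], [-0.001, 0.0001, -0.0005]],[[0.3, 0.2, 31.5], [-0.001, 0.0001, -0.0005]],
```

Call:
carry_out([
  [[0.5,0.5,30],[0,0,0]],
  [[0,0,30],[0,0,0]],
  [[0,0,22],[0,0,0]],
  [[0,0,12],[0,0,0]],
  [[0,0,0],[0,0,0]],
])

```text
t: 2.97
tool_pos: [0.4889, 0.1201, 0.11]
eef_rot: [-0.001, 0.674, 0.739, -0.001]
contact_force: [-0.0, -0.6, -0.5]
gripper_width: 0.094
finger_force: 0.0
```

Call:
carry_out([
  [[0,0,0],[0,0,0]],
  [[0,0,0],[0,0,0]],
  [[0,0,0],[0,0,0]],
])

```text
t: 3.22
tool_pos: [0.4901, 0.1209, 0.1124]
eef_rot: [0.001, 0.674, 0.739, 0.001]
contact_force: [-0.7, 0.1, 0.3]
gripper_width: 0.094
finger_force: 0.0
```

Call:
carry_out([
  [[-1,-1.5,3],[0,0,0]],
  [[0,0,0],[0,0,0]],
  [[0,0,0],[0,0,0]],
  [[0,0,0],[0,0,0]],
])

```text
t: 3.55
tool_pos: [0.4879, 0.1197, 0.1078]
eef_rot: [0.0, 0.673, 0.739, 0.0]
contact_force: [0.2, -0.5, -0.5]
gripper_width: 0.0941
finger_force: 0.0
```

Call:
carry_out([
  [[0,0,0],[0,0,0]],
  [[0,0,0],[0,0,0]],
  [[0,0,0],[0,0,0]],
  [[0,0,0],[0,0,0]],
  [[0,0,0],[0,0,0]],
], jaw=50, grip_force=45)

```text
t: 3.97
tool_pos: [0.4879, 0.1198, 0.1077]
eef_rot: [0.0, 0.673, 0.739, 0.0]
contact_force: [3.0, 0.2, -0.6]
gripper_width: 0.0641
finger_force: 1.2
```

Call:
carry_out([
  [[0,0,0],[0,0,0]],
  [[0,0,0],[0,0,0]],
  [[0,0,0],[0,0,0]],
  [[0,0,0],[0,0,0]],
  [[0,0,0],[0,0,0]],
])

```text
t: 4.38
tool_pos: [0.4879, 0.1197, 0.1077]
eef_rot: [0.0, 0.673, 0.739, 0.0]
contact_force: [1.3, 0.1, -1.0]
gripper_width: 0.0632
finger_force: 45.0
```

Call:
carry_out([
  [[0,0,-6],[0,0,0]],
  [[0,0,-8],[0,0,0]],
  [[0,0,-8],[0,0,0]],
  [[0,0,-8],[0,0,0]],
  [[0,0,-8],[0,0,0]],
])

```text
t: 4.8
tool_pos: [0.4882, 0.1198, 0.1471]
eef_rot: [0.0, 0.673, 0.739, 0.0]
contact_force: [-0.2, -0.3, -1.6]
gripper_width: 0.0631
finger_force: 45.0
```

Call:
carry_out([
  [[0,0,-12],[0,0,0]],
  [[0,0,-15],[0,0,0]],
  [[0,0,-20],[0,0,0]],
  [[0,0,-25],[0,0,0]],
  [[0,0,-20],[0,0,0]],
])

```text
t: 5.22
tool_pos: [0.488, 0.1197, 0.2403]
eef_rot: [0.001, 0.673, 0.739, 0.001]
contact_force: [-0.3, -0.2, -1.5]
gripper_width: 0.0634
finger_force: 45.0
```

Call:
carry_out([
  [[0,0,-10],[0,0,0]],
  [[0,0,0],[0,0,0]],
  [[0,0,0],[0,0,0]],
])

```text
t: 5.47
tool_pos: [0.4878, 0.1197, 0.2474]
eef_rot: [0.0, 0.673, 0.739, 0.0]
contact_force: [-0.7, 0.1, -2.3]
gripper_width: 0.0631
finger_force: 45.0
```

Run:
```python
from h import *
f=wcam("w1")
f=grab_frame("top"); 
for d in dishes(f,lambda u,v,c:.141 if 240<u<325 else (.018 if u<240 else .025),roi=(180,180,500,290)): print(*d)
```

```text
5.47 [0.4878 0.1197 0.2474] [1.000e-04 6.735e-01 7.392e-01 1.000e-04] [-0.7  0.1 -2.3] 0.06311401193452679 44.998522996902466
Y [387. 232.] [ 434.  -224.1] 141.5 56.7 2.67
Y [451. 223.] [ 474.6 -439.6] 143.0 58.6 2.61
Y [298. 197.] [514.9  71.4] 93.1 31.8 9.21
B [417. 228.] [ 456.9 -326. ] 138.7 50.9 0.1
B [210. 224.] [434.  375.9] 148.5 64.9 14.33
```

View pics/w1.png

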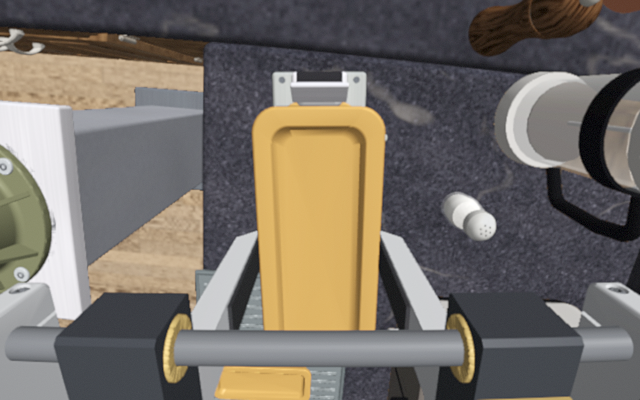

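Run:
```python
from h import *
plan([450,-114,235],0.5)
f=grab_frame("top"); print(ray(f,[[335,196],[335,259],[467,197],[470,262]],.007))
```

```text
from [487.4 119.7 246.4] n 15
[[-15.3, -3.9, 0.8], [-0.0001, 0.0001, 0.1103]],[[-15.6, -2.2, 0.8], [-0.0001, 0.0001, 0.1103]],[[-15.8, -0.5, 0.8], [-0.0001, 0.0001, 0.1103]],[[-15.7, 1.2, 0.8], [-0.0001, 0.0001, 0.1103]],[[-15.5, 3.0, 0.8], [-0.0001, 0.0001, 0.1103]]
[[-15.1, 4.7, 0.8], [-0.0001, 0.0001, 0.1103]],[[-14.5, 6.3, 0.8], [-0.0001, 0.0001, 0.1103]],[[-13.7, 7.8, 0.8], [-0.0001, 0.0001, 0.1103]],[[-12.7, 9.3, 0.8], [-0.0001, 0.0001, 0.1103]],[[-11.6, 10.7, 0.8], [-0.0001, 0.0001, 0.1103]]
[[-10.4, 11.9, 0.8], [-0.0001, 0.0001, 0.1103]],[[-9.0, 12.9, 0.8], [-0.0001, 0.0001, 0.1103]],[[-7.5, 13.9, 0.8], [-0.0001, 0.0001, 0.1103]],[[-6.0, 14.6, 0.8], [-0.0001, 0.0001, 0.1103]],[[-4.3, 15.2, 0.8], [-0.0001, 0.0001, 0.1103]]

[[ 0.5521938  -0.0449922   0.007     ]
 [ 0.33664935 -0.05436907  0.007     ]
 [ 0.57036227 -0.50080626  0.007     ]
 [ 0.34755726 -0.50696899  0.007     ]]
```

Call:
carry_out([
  [[-15.5,-4,0],[0,0,0.11]],
  [[-15.5,-2,0],[0,0,0.11]],
  [[-16,-0.5,0],[0,0,0.11]],
  [[-15.5,1,0],[0,0,0.11]],
  [[-15.5,3,0],[0,0,0.11]],
])

```text
t: 6.03
tool_pos: [0.4749, 0.0411, 0.2467]
eef_rot: [-0.0, 0.85, 0.526, -0.001]
contact_force: [0.3, 0.4, -1.2]
gripper_width: 0.0631
finger_force: 45.0
```

Call:
carry_out([
  [[-15,5,0],[0,0,0.11]],
  [[-14.5,6,0],[0,0,0.11]],
  [[-14,8,0],[0,0,0.11]],
  [[-13,9,5],[0,0,0.11]],
  [[-11.5,11,10],[0,0,0.11]],
])

```text
t: 6.45
tool_pos: [0.4629, -0.0374, 0.2324]
eef_rot: [0.0, 0.961, 0.276, 0.0]
contact_force: [0.2, -0.7, -1.6]
gripper_width: 0.0642
finger_force: 4.5
```

Call:
carry_out([
  [[-10.5,12,15],[0,0,0.11]],
  [[-9,13,20],[0,0,0.11]],
  [[-8,14,25],[0,0,0.11]],
  [[-6,14.5,25],[0,0,0.11]],
  [[-4,15,25],[0,0,0.11]],
])

```text
t: 6.87
tool_pos: [0.45, -0.1153, 0.1208]
eef_rot: [-0.0, 1.0, 0.004, -0.0]
contact_force: [0.7, 0.2, -1.5]
gripper_width: 0.0636
finger_force: 45.0
```

Call:
carry_out([
  [[0,0,20],[0,0,0]],
  [[0,0,10],[0,0,0]],
  [[0,0,0],[0,0,0]],
  [[0,0,0],[0,0,0]],
  [[0,0,0],[0,0,0]],
])

```text
t: 7.28
tool_pos: [0.4514, -0.1146, 0.0937]
eef_rot: [0.0, 1.0, 0.007, 0.001]
contact_force: [0.3, -0.5, -0.6]
gripper_width: 0.0632
finger_force: 45.0
```

Run:
```python
from h import *
plan([446,-115,40],1)
f=wcam("w2",(100,0,500,300),2)
f=grab_frame("top"); 
for d in dishes(f,lambda u,v,c:.141 if 240<u<325 else (.018 if u<240 else .025),roi=(180,180,500,290)): print(*d)
```

```text
from [ 451.4 -114.6   93.7] n 2
[[-2.8, 0.2, 26.8], [0.0002, -0.0007, -0.0013]],[[-2.7, 0.2, 26.8], [0.0002, -0.0007, -0.0013]],
7.28 [ 0.4514 -0.1146  0.0937] [2.0e-04 1.0e+00 7.5e-03 7.0e-04] [ 0.3 -0.5 -0.6] 0.06317724473824414 44.99866425991058
Y [389. 234.] [ 432.3 -222.4] 139.5 56.9 0.91
Y [451. 223.] [ 472.9 -439.5] 139.5 57.8 2.71
Y [281. 203.] [492.4 123.3] 140.3 61.5 -83.63
B [418. 227.] [ 456.6 -326. ] 139.2 50.9 0.1
B [210. 224.] [434.1 375.6] 149.8 64.7 14.21
```

View pics/w2.png

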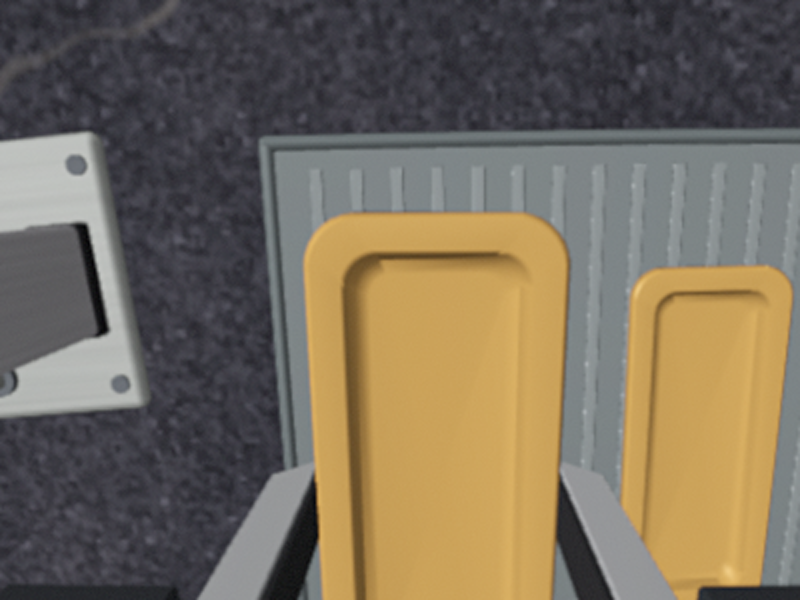

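Run:
```python
from h import *
f=wcam(); im=f["image"]
hsv=cv2.cvtColor(im,cv2.COLOR_RGB2HSV); m=cv2.inRange(hsv,(13,120,120),(30,255,255))
for r in(150,180,200):
    x=np.where(m[r,200:400])[0]+200; x=x[(x>230)&(x<395)]; print(r,x.min(),x.max())
    for z in(.105,.112,.119,.126,.133): 
        a=ray(f,[[x.min()-.5,r],[x.max()+.5,r]],z)*1000; print(z,np.round(a[0,1]-a[1,1],1))
x=320;c=np.where(m[:,x])[0]; print(c.min(),[np.round(ray(f,[[x,c.min()-.5]],z)[0]*1000,1) for z in(.108,.115,.122,.13)])
```

```text
7.38 [ 0.4514 -0.1146  0.0938] [3.0e-04 1.0e+00 7.3e-03 9.0e-04] [ 0.6 -0.2 -1.6] 0.06337400490103376 44.99866604804993
150 253 383
0.105 71.5
0.112 68.8
0.119 66.2
0.126 63.6
0.133 61.0
180 255 381
0.105 70.9
0.112 68.3
0.119 65.7
0.126 63.1
0.133 60.5
200 256 380
0.105 70.9
0.112 68.3
0.119 65.7
0.126 63.1
0.133 60.5
107 [array([ 526.4, -115.3,  108. ]), array([ 526.6, -115.2,  115. ]), array([ 526.8, -115.2,  122. ]), array([ 527. , -115.1,  130. ])]
```

Call:
carry_out([
  [[-3,0,30],[0,0,0]],
  [[-2,0,30],[0,0,0]],
  [[0,0,15],[0,0,0]],
  [[0,0,8],[0,0,0]],
  [[0,0,0],[0,0,0]],
])

```text
t: 7.85
tool_pos: [0.4454, -0.1146, 0.0089]
eef_rot: [-0.0, 1.0, 0.007, -0.001]
contact_force: [-0.6, -0.4, -1.4]
gripper_width: 0.0631
finger_force: 45.0
```

Call:
carry_out([
  [[0,0,0],[0,0,0]],
  [[0,0,0],[0,0,0]],
  [[0,0,0],[0,0,0]],
])

```text
t: 8.1
tool_pos: [0.4466, -0.115, 0.0108]
eef_rot: [0.0, 1.0, 0.007, 0.001]
contact_force: [0.3, -0.1, -1.5]
gripper_width: 0.0629
finger_force: 45.0
```

Call:
carry_out([
  [[0,0,0],[0,0,0]],
  [[0,0,0],[0,0,0]],
  [[0,0,0],[0,0,0]],
  [[0,0,0],[0,0,0]],
], jaw=70)

```text
t: 8.43
tool_pos: [0.4459, -0.1149, 0.0099]
eef_rot: [0.0, 1.0, 0.007, 0.0]
contact_force: [0.1, 1.0, -1.2]
gripper_width: 0.0698
finger_force: 0.0
```

Call:
carry_out([
  [[0,0,0],[0,0,0]],
  [[0,0,0],[0,0,0]],
  [[0,0,0],[0,0,0]],
  [[0,0,-10],[0,0,0]],
  [[0,0,-30],[0,0,0]],
], jaw=94)

```text
t: 8.85
tool_pos: [0.4438, -0.1142, 0.0478]
eef_rot: [-0.001, 1.0, 0.007, -0.003]
contact_force: [0.2, 0.2, -0.6]
gripper_width: 0.0937
finger_force: 0.0
```

Call:
carry_out([
  [[0,0,-40],[0,0,0]],
  [[0,0,-40],[0,0,0]],
  [[0,0,0],[0,0,0]],
  [[0,0,0],[0,0,0]],
])

```text
t: 9.18
tool_pos: [0.4467, -0.1151, 0.132]
eef_rot: [0.001, 1.0, 0.007, 0.002]
contact_force: [0.0, -0.1, -0.3]
gripper_width: 0.0942
finger_force: 0.0
```

Run:
```python
from h import *
plan([480,119,225],95.3)
f=wcam()
for d in dishes(f,lambda u,v,c:.025,mina=1500): print(*d)
```

```text
from [ 446.7 -115.1  132. ] n 14
[[2.6, -16.7, -6.7], [0.0003, -0.0001, -0.1178]],[[4.6, -16.3, -6.7], [0.0003, -0.0001, -0.1178]],[[6.5, -15.6, -6.6], [0.0003, -0.0001, -0.1178]],[[8.2, -14.7, -6.6], [0.0003, -0.0001, -0.1178]],[[9.9, -13.7, -6.6], [0.0003, -0.0001, -0.1178]]
[[11.5, -12.4, -6.6], [0.0003, -0.0001, -0.1178]],[[12.8, -11.0, -6.6], [0.0003, -0.0001, -0.1178]],[[14.0, -9.4, -6.6], [0.0003, -0.0001, -0.1178]],[[15.0, -7.7, -6.6], [0.0003, -0.0001, -0.1178]],[[15.8, -5.9, -6.6], [0.0003, -0.0001, -0.1178]]
[[16.4, -4.0, -6.6], [0.0003, -0.0001, -0.1178]],[[16.8, -2.0, -6.6], [0.0003, -0.0001, -0.1178]],[[16.9, -0.0, -6.6], [0.0003, -0.0001, -0.1178]],[[16.8, 2.0, -6.6], [0.0003, -0.0001, -0.1178]],
9.18 [ 0.4467 -0.1151  0.132 ] [8.0e-04 1.0e+00 6.9e-03 2.2e-03] [ 0.  -0.1 -0.3] 0.09418363816739328 0.0
Y [432. 203.] [ 432.3 -224.6] 148.0 63.6 2.63
Y [318. 182.] [ 447.3 -115.7] 148.9 62.7 1.13
Y [632. 175.] [ 460.8 -406.3] 140.4 23.9 15.05
B [546. 179.] [ 452.8 -326.1] 148.2 65.1 0.34
```

Call:
carry_out([
  [[2.5,-16.5,-14],[0,0,-0.118]],
  [[4.5,-16.5,-14],[0,0,-0.118]],
  [[6.5,-15.5,-14],[0,0,-0.118]],
  [[8,-14.5,-14],[0,0,-0.118]],
  [[10,-13.5,-14],[0,0,-0.118]],
])

```text
t: 9.65
tool_pos: [0.457, -0.0308, 0.1989]
eef_rot: [-0.001, 0.954, 0.3, -0.001]
contact_force: [-0.2, -0.0, 0.0]
gripper_width: 0.0937
finger_force: 0.0
```

Call:
carry_out([
  [[11.5,-12.5,-14],[0,0,-0.118]],
  [[13,-11,-9],[0,0,-0.118]],
  [[14,-9.5,0],[0,0,-0.118]],
  [[15,-7.5,0],[0,0,-0.118]],
  [[16,-6,0],[0,0,-0.118]],
])

```text
t: 10.07
tool_pos: [0.4691, 0.0531, 0.2213]
eef_rot: [-0.001, 0.825, 0.564, -0.001]
contact_force: [0.7, -0.4, -0.4]
gripper_width: 0.0939
finger_force: 0.0
```

Call:
carry_out([
  [[16.5,-4,0],[0,0,-0.118]],
  [[17,-2,0],[0,0,-0.118]],
  [[17,0,0],[0,0,-0.118]],
  [[17,2,0],[0,0,-0.118]],
  [[0,0,0],[0,0,0]],
])

```text
t: 10.48
tool_pos: [0.4787, 0.1217, 0.221]
eef_rot: [-0.001, 0.67, 0.743, -0.001]
contact_force: [-0.3, -0.6, 1.0]
gripper_width: 0.0935
finger_force: 0.0
```

Call:
carry_out([
  [[0,0,0],[0,0,0]],
  [[0,0,0],[0,0,0]],
  [[0,0,0],[0,0,0]],
])

```text
t: 10.73
tool_pos: [0.479, 0.119, 0.2222]
eef_rot: [-0.0, 0.674, 0.739, -0.0]
contact_force: [0.2, 0.3, -0.1]
gripper_width: 0.0939
finger_force: 0.0
```

Run:
```python
from h import *
f=wcam("w3",(160,40,480,280),2.5)
for d in dishes(f,lambda u,v,c:.141,mina=1500): print(*d)
plan([488.4,119.7,127],95.3)
```

```text
10.73 [0.479  0.119  0.2222] [-2.000e-04  6.738e-01  7.389e-01 -4.000e-04] [ 0.2  0.3 -0.1] 0.09387767959378655 0.0
Y [264. 388.] [442.1 -88. ] 105.5 31.1 5.99
Y [279. 322.] [453.1  -6.6] 104.8 20.0 5.61
Y [330. 188.] [488.4 119.8] 147.9 63.9 -84.59
from [479.  119.  222.4] n 3
[[-0.1, 3.1, 31.8], [-0.0002, 0.0, -0.0001]],[[-0.1, 3.1, 31.8], [-0.0002, 0.0, -0.0001]],[[-0.1, 3.1, 31.8], [-0.0002, 0.0, -0.0001]],
```

View pics/w3.png

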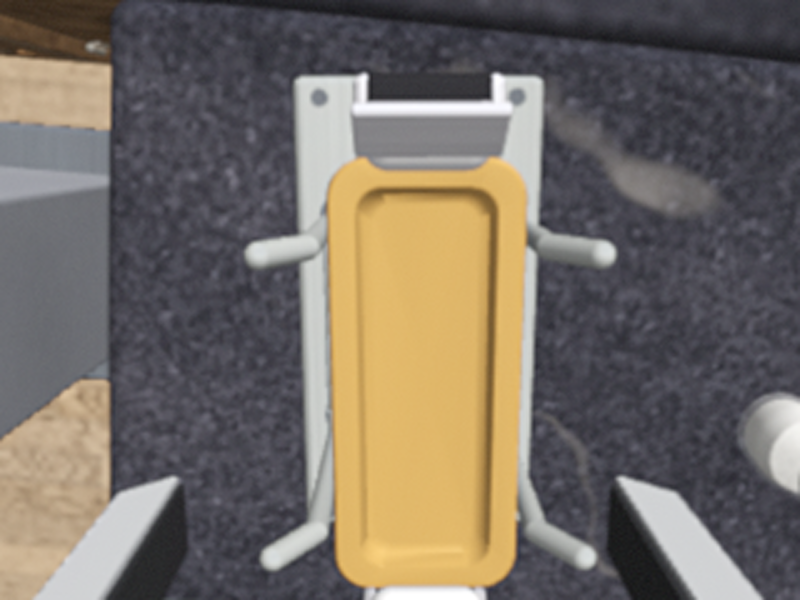

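Call:
carry_out([
  [[0,3,32],[0,0,0]],
  [[0,3,30],[0,0,0]],
  [[0,3.5,20],[0,0,0]],
  [[0,0,14.5],[0,0,0]],
  [[0,0,0],[0,0,0]],
])

```text
t: 11.2
tool_pos: [0.4872, 0.1199, 0.1233]
eef_rot: [-0.001, 0.673, 0.739, -0.002]
contact_force: [0.4, -0.1, -0.2]
gripper_width: 0.0942
finger_force: 0.0
```

Call:
carry_out([
  [[0,0,0],[0,0,0]],
  [[0,0,0],[0,0,0]],
  [[0,0,0],[0,0,0]],
  [[0,0,0],[0,0,0]],
])

```text
t: 11.53
tool_pos: [0.489, 0.1207, 0.1272]
eef_rot: [0.001, 0.673, 0.74, 0.001]
contact_force: [0.1, -0.3, 0.1]
gripper_width: 0.0942
finger_force: 0.0
```

Call:
carry_out([
  [[0,0,2],[0,0,0]],
  [[0,0,0],[0,0,0]],
  [[0,0,0],[0,0,0]],
])

```text
t: 11.78
tool_pos: [0.4886, 0.1207, 0.1242]
eef_rot: [0.0, 0.673, 0.74, 0.0]
contact_force: [0.9, -0.1, -0.1]
gripper_width: 0.0941
finger_force: 0.0
```

Call:
carry_out([
  [[0,0,0],[0,0,0]],
  [[0,0,0],[0,0,0]],
  [[0,0,0],[0,0,0]],
  [[0,0,0],[0,0,0]],
  [[0,0,0],[0,0,0]],
], jaw=50, grip_force=45)

```text
t: 12.2
tool_pos: [0.4886, 0.1207, 0.1242]
eef_rot: [-0.0, 0.673, 0.74, 0.0]
contact_force: [0.4, -0.7, 0.1]
gripper_width: 0.064
finger_force: 0.0
```

Call:
carry_out([
  [[0,0,0],[0,0,0]],
  [[0,0,0],[0,0,0]],
  [[0,0,0],[0,0,0]],
])

```text
t: 12.45
tool_pos: [0.4886, 0.1207, 0.1241]
eef_rot: [-0.0, 0.673, 0.74, 0.0]
contact_force: [-0.8, 0.3, -0.3]
gripper_width: 0.0499
finger_force: 0.0
```

Call:
carry_out([
  [[0,0,-6],[0,0,0]],
  [[0,0,-8],[0,0,0]],
  [[0,0,-8],[0,0,0]],
  [[0,0,-8],[0,0,0]],
  [[0,0,-8],[0,0,0]],
])

```text
t: 12.87
tool_pos: [0.4887, 0.1207, 0.1634]
eef_rot: [0.0, 0.673, 0.74, 0.0]
contact_force: [-0.2, -0.5, 1.0]
gripper_width: 0.0501
finger_force: 0.0
```

Call:
carry_out([
  [[0,0,-12],[0,0,0]],
  [[0,0,-15],[0,0,0]],
  [[0,0,-20],[0,0,0]],
  [[0,0,-20],[0,0,0]],
  [[0,0,-10],[0,0,0]],
])

```text
t: 13.28
tool_pos: [0.4891, 0.1208, 0.2421]
eef_rot: [0.001, 0.673, 0.74, 0.001]
contact_force: [0.9, 0.0, 1.2]
gripper_width: 0.05
finger_force: 0.0
```

Run:
```python
from h import *
f=wcam()
im=f["image"]
hsv=cv2.cvtColor(im,cv2.COLOR_RGB2HSV); m=cv2.inRange(hsv,(13,120,120),(30,255,255))
for r in(150,190):
    x=np.where(m[r,200:420])[0]+200; print(r,x.min(),x.max())
    for dz in(15,21,27,33): 
        a=ray(f,[[x.min()-.5,r],[x.max()+.5,r]],arm.state()["tool_pos"][2]+dz/1000)*1000; print(dz,np.round(np.linalg.norm(a[0]-a[1]),1))
plan([447,-115,200],1)
```

```text
13.28 [0.4891 0.1208 0.2421] [0.001  0.6727 0.7399 0.0013] [0.9 0.  1.2] 0.050005688826256854 0.0
150 282 352
15 37.8
21 36.5
27 35.3
33 34.1
190 283 352
15 38.4
21 37.2
27 35.9
33 34.7
from [489.5 120.9 242.9] n 14
[[-16.5, -4.6, 3.0], [0.0002, -0.0003, 0.1177]],[[-16.9, -2.7, 3.0], [0.0002, -0.0003, 0.1177]],[[-17.1, -0.7, 3.0], [0.0002, -0.0003, 0.1177]],[[-17.1, 1.4, 3.1], [0.0002, -0.0003, 0.1177]],[[-16.8, 3.4, 3.1], [0.0002, -0.0003, 0.1177]]
[[-16.3, 5.3, 3.1], [0.0002, -0.0003, 0.1177]],[[-15.5, 7.2, 3.1], [0.0002, -0.0003, 0.1177]],[[-14.6, 9.0, 3.1], [0.0002, -0.0003, 0.1177]],[[-13.4, 10.6, 3.1], [0.0002, -0.0003, 0.1177]],[[-12.1, 12.1, 3.1], [0.0002, -0.0003, 0.1177]]
[[-10.6, 13.5, 3.1], [0.0002, -0.0003, 0.1177]],[[-8.9, 14.6, 3.1], [0.0002, -0.0003, 0.1177]],[[-7.2, 15.6, 3.1], [0.0002, -0.0003, 0.1177]],[[-5.3, 16.3, 3.1], [0.0002, -0.0003, 0.1177]],
```

Run:
```python
from h import *
f=wcam("w4",(160,40,480,280),2.5)
for z in (.123,.132,.141):
  for d in dishes(f,lambda u,v,c:z,mina=1500,roi=(200,40,420,260)): print(z,*d)
```

```text
13.33 [0.4895 0.1209 0.2429] [0.0015 0.6727 0.7399 0.0019] [-0.1 -1.3  1.6] 0.04972701824655768 0.0
0.123 Y [317. 183.] [488.4 118.3] 151.2 67.8 -84.64
0.132 Y [317. 183.] [488.2 120.6] 147.0 65.9 -84.64
0.141 Y [317. 183.] [488.  122.8] 142.8 64.0 -84.64
```

View pics/w4.png

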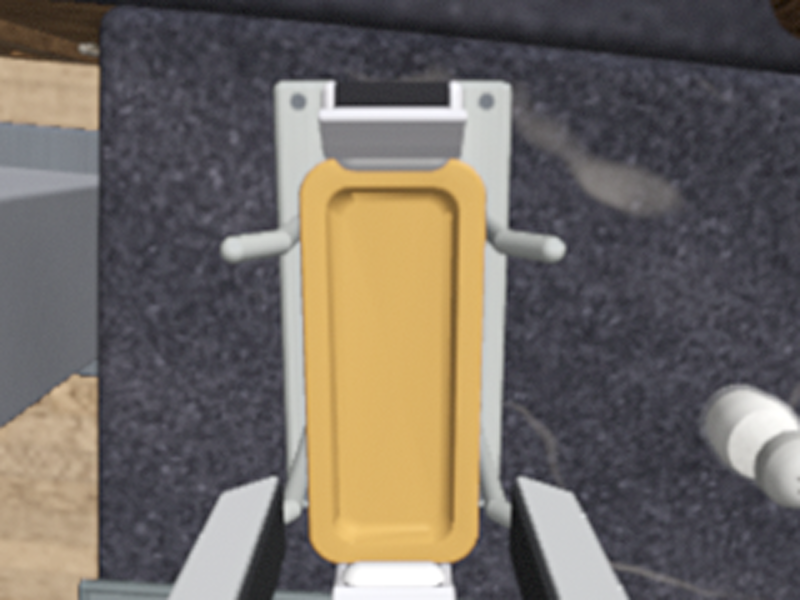

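Run:
```python
from h import *
f=wcam()
s=arm.state(); R=rot(s); p=np.array(s["tool_pos"])
for z in(0,-.01,-.019,-.03):
    X=[p+R.apply([x,y,z]) for x in(-.008,.008) for y in(-.025,.025,-.0375,.0375)]
    uv=(proj(f,X)-[160,40])*2.5; print(z,np.round(uv[[0,1,4,5]]).tolist(),np.round(uv[[2,3]]).tolist())
g=grab_frame("side"); print(proj(g,[p,p+R.apply([0,0,-.05])]))
```

```text
13.38 [0.4891 0.1208 0.2409] [0.001  0.6727 0.7399 0.0012] [ 0.1 -0.5 -1.1] 0.05020146288760902 0.0
0 [[296.0, 504.0], [496.0, 504.0], [294.0, 444.0], [498.0, 444.0]] [[247.0, 504.0], [545.0, 504.0]]
-0.01 [[292.0, 521.0], [500.0, 521.0], [290.0, 458.0], [503.0, 458.0]] [[240.0, 521.0], [552.0, 521.0]]
-0.019 [[287.0, 537.0], [505.0, 537.0], [285.0, 472.0], [507.0, 472.0]] [[233.0, 537.0], [559.0, 537.0]]
-0.03 [[282.0, 559.0], [511.0, 559.0], [279.0, 491.0], [514.0, 491.0]] [[224.0, 559.0], [568.0, 559.0]]
[[287.61285638 151.4891048 ]
 [287.28603933 136.82247477]]
```

Call:
carry_out([
  [[-1,-0.5,0],[0,0,0]],
  [[0,0,10],[0,0,0]],
  [[0,0,20],[0,0,0]],
  [[0,0,30],[0,0,0]],
  [[0,0,30],[0,0,0]],
], jaw=94)

```text
t: 13.9
tool_pos: [0.4878, 0.1196, 0.1471]
eef_rot: [-0.0, 0.673, 0.74, -0.0]
contact_force: [0.2, 0.2, -1.2]
gripper_width: 0.08
finger_force: 0.0
```

Call:
carry_out([
  [[0,0,20],[0,0,0]],
  [[0,0,15],[0,0,0]],
  [[0,0,9],[0,0,0]],
  [[0,0,0],[0,0,0]],
  [[0,0,0],[0,0,0]],
])

```text
t: 14.32
tool_pos: [0.4881, 0.1196, 0.105]
eef_rot: [-0.0, 0.673, 0.74, -0.0]
contact_force: [0.3, 0.6, 1.6]
gripper_width: 0.0938
finger_force: 0.0
```

Call:
carry_out([
  [[0,0,0],[0,0,0]],
  [[0,0,0],[0,0,0]],
  [[0,0,0],[0,0,0]],
])

```text
t: 14.57
tool_pos: [0.4885, 0.1197, 0.1059]
eef_rot: [0.0, 0.673, 0.74, 0.001]
contact_force: [-0.5, -0.7, 0.9]
gripper_width: 0.0939
finger_force: 0.0
```

Good height; grip and lift.

Call:
carry_out([
  [[0,0,1],[0,0,0]],
  [[0,0,0],[0,0,0]],
  [[0,0,0],[0,0,0]],
  [[0,0,0],[0,0,0]],
  [[0,0,0],[0,0,0]],
], jaw=50, grip_force=45)

```text
t: 14.98
tool_pos: [0.4882, 0.1197, 0.1042]
eef_rot: [0.0, 0.673, 0.74, 0.0]
contact_force: [5.6, -0.3, -0.1]
gripper_width: 0.0638
finger_force: 1.9
```

Call:
carry_out([
  [[0,0,0],[0,0,0]],
  [[0,0,0],[0,0,0]],
  [[0,0,0],[0,0,0]],
])

```text
t: 15.23
tool_pos: [0.4883, 0.1197, 0.1042]
eef_rot: [0.0, 0.673, 0.74, 0.0]
contact_force: [0.4, -0.5, -0.2]
gripper_width: 0.0631
finger_force: 45.0
```

Call:
carry_out([
  [[0,0,-6],[0,0,0]],
  [[0,0,-8],[0,0,0]],
  [[0,0,-8],[0,0,0]],
  [[0,0,-8],[0,0,0]],
  [[0,0,-8],[0,0,0]],
])

```text
t: 15.65
tool_pos: [0.4885, 0.1197, 0.1436]
eef_rot: [0.0, 0.673, 0.74, 0.0]
contact_force: [0.5, 0.5, -1.7]
gripper_width: 0.0632
finger_force: 45.0
```

Call:
carry_out([
  [[0,0,-12],[0,0,0]],
  [[0,0,-15],[0,0,0]],
  [[0,0,-20],[0,0,0]],
  [[0,0,-20],[0,0,0]],
  [[0,0,-10],[0,0,0]],
])

```text
t: 16.07
tool_pos: [0.4889, 0.1198, 0.2225]
eef_rot: [0.001, 0.673, 0.74, 0.002]
contact_force: [-0.2, 0.0, -1.1]
gripper_width: 0.0631
finger_force: 45.0
```

Run:
```python
from h import *
f=wcam(); s=arm.state()
hsv=cv2.cvtColor(f["image"],cv2.COLOR_RGB2HSV); m=cv2.inRange(hsv,(13,120,120),(30,255,255))
for r in(150,180):
    x=np.where(m[r,200:450])[0]+200; print(r,x.min(),x.max(),[round(np.linalg.norm(np.subtract(*ray(f,[[x.min()-.5,r],[x.max()+.5,r]],s["tool_pos"][2]+dz/1000)))*1000,1) for dz in(28,33,38)])
c=np.where(m[:,320])[0]; print(c.min(),rot(s).inv().apply(ray(f,[[320,c.min()-.5]],s["tool_pos"][2]+.035)[0]-s["tool_pos"]))
```

```text
16.07 [0.4889 0.1198 0.2225] [0.0012 0.6727 0.7399 0.0016] [-0.2  0.  -1.1] 0.06311231076119016 44.99825298786163
150 252 385 [np.float64(66.4), np.float64(64.4), np.float64(62.5)]
180 253 383 [np.float64(66.4), np.float64(64.5), np.float64(62.6)]
107 [ 0.07508367 -0.00010551 -0.03497058]
```

Run:
```python
from h import *
plan([447.3,-115.7,220],1.1,start=([488.4,119.8,222],95.4))
```

```text
from [488.4 119.8 222. ] n 14
[[-16.5, -4.5, 0.1], [0.0, 0.0, 0.1176]],[[-16.9, -2.5, 0.1], [0.0, 0.0, 0.1176]],[[-17.1, -0.5, 0.1], [0.0, 0.0, 0.1176]],[[-17.0, 1.5, 0.1], [0.0, 0.0, 0.1176]],[[-16.7, 3.4, 0.1], [0.0, 0.0, 0.1176]]
[[-16.2, 5.4, 0.1], [0.0, 0.0, 0.1176]],[[-15.5, 7.2, 0.1], [0.0, 0.0, 0.1176]],[[-14.5, 9.0, 0.1], [0.0, 0.0, 0.1176]],[[-13.3, 10.6, 0.1], [0.0, 0.0, 0.1176]],[[-12.0, 12.1, 0.1], [0.0, 0.0, 0.1176]]
[[-10.5, 13.5, 0.1], [0.0, 0.0, 0.1176]],[[-8.8, 14.6, 0.1], [0.0, 0.0, 0.1176]],[[-7.1, 15.5, 0.1], [0.0, 0.0, 0.1176]],[[-5.2, 16.3, 0.1], [0.0, 0.0, 0.1176]],
```

Call:
carry_out([
  [[-16.5,-4.5,0],[0,0,0.1175]],
  [[-17,-2.5,0],[0,0,0.1175]],
  [[-17,-0.5,0],[0,0,0.1175]],
  [[-17,1.5,0],[0,0,0.1175]],
  [[-16.5,3.5,0],[0,0,0.1175]],
])

```text
t: 16.53
tool_pos: [0.4734, 0.0349, 0.2187]
eef_rot: [-0.0, 0.86, 0.511, -0.0]
contact_force: [0.5, 0.8, -1.2]
gripper_width: 0.0631
finger_force: 45.0
```

Call:
carry_out([
  [[-16,5.5,0],[0,0,0.1175]],
  [[-15.5,7,0],[0,0,0.1175]],
  [[-14.5,9,0],[0,0,0.1175]],
  [[-13.5,10.5,5],[0,0,0.1175]],
  [[-12,12,10],[0,0,0.1175]],
])

```text
t: 16.95
tool_pos: [0.459, -0.0489, 0.2044]
eef_rot: [0.0, 0.971, 0.24, 0.001]
contact_force: [0.5, 0.5, -1.4]
gripper_width: 0.0634
finger_force: 45.0
```

Call:
carry_out([
  [[-10.5,13.5,20],[0,0,0.1175]],
  [[-9,14.5,20],[0,0,0.1175]],
  [[-7,15.5,25],[0,0,0.1175]],
  [[-5,16.5,25],[0,0,0.1175]],
  [[0,0,20],[0,0,0]],
])

```text
t: 17.37
tool_pos: [0.4464, -0.1174, 0.0921]
eef_rot: [0.0, 1.0, 0.006, -0.001]
contact_force: [-0.6, 0.2, -1.1]
gripper_width: 0.0629
finger_force: 45.0
```

Call:
carry_out([
  [[0,0,20],[0,0,0]],
  [[0,0,15],[0,0,0]],
  [[0,0,0],[0,0,0]],
  [[0,0,0],[0,0,0]],
  [[0,0,0],[0,0,0]],
])

```text
t: 17.78
tool_pos: [0.4479, -0.1156, 0.06]
eef_rot: [0.0, 1.0, 0.01, 0.001]
contact_force: [-0.3, -0.7, -1.0]
gripper_width: 0.0634
finger_force: 45.0
```

Run:
```python
from h import *
s=st(); plan([447.3,-115.7,20],1.1)
f=grab_frame("top"); 
for d in dishes(f,lambda u,v,c:.141 if 240<u<325 else (.018 if u<240 else .025),roi=(180,180,500,290)): print(*d)
```

```text
17.78 [ 0.4479 -0.1156  0.06  ] [2.000e-04 9.999e-01 1.050e-02 5.000e-04] [-0.3 -0.7 -1. ] 0.0634261990323912 44.99838352203369
from [ 447.9 -115.6   60. ] n 2
[[-0.3, 0.0, 20.0], [0.0002, -0.0005, 0.0009]],[[-0.3, 0.0, 20.0], [0.0002, -0.0005, 0.0009]],
Y [389. 234.] [ 434.  -222.4] 142.7 56.9 0.91
Y [451. 223.] [ 474.6 -439.2] 143.0 57.8 2.72
B [418. 227.] [ 455.7 -326.4] 136.9 50.9 0.47
B [196. 224.] [431.1 420.4] 150.2 65.7 13.98
B [278. 203.] [492.  128.3] 123.8 58.6 -83.84
```

Call:
carry_out([
  [[-0.5,0,22],[0,0,0]],
  [[0,0,16],[0,0,0]],
  [[0,0,8],[0,0,0]],
  [[0,0,4],[0,0,0]],
  [[0,0,0],[0,0,0]],
])

```text
t: 18.25
tool_pos: [0.447, -0.1155, 0.0092]
eef_rot: [-0.0, 1.0, 0.01, -0.0]
contact_force: [0.7, -0.2, -1.4]
gripper_width: 0.0632
finger_force: 45.0
```

Call:
carry_out([
  [[0,0,1],[0,0,0]],
  [[0,0,1],[0,0,0]],
  [[0,0,0],[0,0,0]],
  [[0,0,0],[0,0,0]],
])

```text
t: 18.58
tool_pos: [0.4472, -0.1156, 0.0076]
eef_rot: [0.0, 1.0, 0.01, 0.0]
contact_force: [0.5, 0.0, -1.9]
gripper_width: 0.0631
finger_force: 45.0
```

Call:
carry_out([
  [[0,0,1.5],[0,0,0]],
  [[0,0,0],[0,0,0]],
  [[0,0,0],[0,0,0]],
])

```text
t: 18.83
tool_pos: [0.4474, -0.1157, 0.0068]
eef_rot: [0.0, 1.0, 0.01, 0.001]
contact_force: [-5.0, 1.1, 15.1]
gripper_width: 0.0633
finger_force: 45.0
```

Call:
carry_out([
  [[0,0,1],[0,0,0]],
  [[0,0,0],[0,0,0]],
  [[0,0,0],[0,0,0]],
])

```text
t: 19.08
tool_pos: [0.4475, -0.1158, 0.0064]
eef_rot: [0.0, 1.0, 0.01, 0.001]
contact_force: [-8.9, 2.1, 26.5]
gripper_width: 0.0634
finger_force: 45.0
```

Call:
carry_out([
  [[0,0,-1.5],[0,0,0]],
  [[0,0,0],[0,0,0]],
])

```text
t: 19.25
tool_pos: [0.4472, -0.1157, 0.0066]
eef_rot: [0.0, 1.0, 0.01, 0.0]
contact_force: [0.0, -1.4, 4.2]
gripper_width: 0.0631
finger_force: 45.0
```

Call:
carry_out([
  [[0,0,0],[0,0,0]],
  [[0,0,0],[0,0,0]],
  [[0,0,0],[0,0,0]],
  [[0,0,0],[0,0,0]],
  [[0,0,-15],[0,0,0]],
], jaw=94)

```text
t: 19.67
tool_pos: [0.4456, -0.1151, 0.0193]
eef_rot: [-0.001, 1.0, 0.01, -0.002]
contact_force: [0.3, 0.2, 0.4]
gripper_width: 0.0923
finger_force: 0.0
```

Call:
carry_out([
  [[0,0,-40],[0,0,0]],
  [[0,0,-40],[0,0,0]],
  [[0,0,-20],[0,0,0]],
  [[0,0,0],[0,0,0]],
  [[0,0,0],[0,0,0]],
])

```text
t: 20.08
tool_pos: [0.4473, -0.1157, 0.1217]
eef_rot: [0.0, 1.0, 0.01, 0.001]
contact_force: [-0.7, -0.3, -0.9]
gripper_width: 0.0945
finger_force: 0.0
```

Run:
```python
from h import *
f=wcam()
for d in dishes(f,lambda u,v,c:.043 if u<370 and c=="Y" else .025,mina=1500): print(*d)
plan([480,119,225],95.4)
```

```text
20.08 [ 0.4473 -0.1157  0.1217] [3.000e-04 9.999e-01 1.040e-02 9.000e-04] [-0.7 -0.3 -0.9] 0.09447787770170872 0.0
Y [434. 207.] [ 432.3 -224.5] 148.0 63.5 2.51
Y [318. 188.] [ 448.3 -116.6] 148.2 62.9 1.56
B [552. 184.] [ 453. -326.] 147.9 65.4 0.38
from [ 446.6 -115.5  120.5] n 14
[[2.7, -16.7, -7.5], [-0.0, 0.0, -0.1174]],[[4.7, -16.3, -7.5], [-0.0, 0.0, -0.1174]],[[6.5, -15.6, -7.5], [-0.0, 0.0, -0.1174]],[[8.3, -14.7, -7.5], [-0.0, 0.0, -0.1174]],[[10.0, -13.7, -7.5], [-0.0, 0.0, -0.1174]]
[[11.5, -12.4, -7.5], [-0.0, 0.0, -0.1174]],[[12.9, -11.0, -7.5], [-0.0, 0.0, -0.1174]],[[14.1, -9.4, -7.5], [-0.0, 0.0, -0.1174]],[[15.1, -7.6, -7.5], [-0.0, 0.0, -0.1174]],[[15.9, -5.8, -7.5], [-0.0, 0.0, -0.1174]]
[[16.5, -3.9, -7.5], [-0.0, 0.0, -0.1174]],[[16.8, -2.0, -7.5], [-0.0, 0.0, -0.1174]],[[16.9, 0.0, -7.5], [-0.0, 0.0, -0.1174]],[[16.8, 2.0, -7.5], [-0.0, 0.0, -0.1174]],
```

Call:
carry_out([
  [[2.5,-16.5,-16],[0,0,-0.1175]],
  [[4.5,-16.5,-16],[0,0,-0.1175]],
  [[6.5,-15.5,-16],[0,0,-0.1175]],
  [[8.5,-14.5,-16],[0,0,-0.1175]],
  [[10,-13.5,-16],[0,0,-0.1175]],
])

```text
t: 20.55
tool_pos: [0.4582, -0.0313, 0.2001]
eef_rot: [-0.001, 0.953, 0.302, -0.001]
contact_force: [0.2, -0.7, -0.2]
gripper_width: 0.0939
finger_force: 0.0
```

Call:
carry_out([
  [[11.5,-12.5,-16],[0,0,-0.1175]],
  [[13,-11,-8],[0,0,-0.1175]],
  [[14,-9.5,0],[0,0,-0.1175]],
  [[15,-7.5,0],[0,0,-0.1175]],
  [[16,-6,0],[0,0,-0.1175]],
])

```text
t: 20.97
tool_pos: [0.47, 0.0526, 0.2234]
eef_rot: [-0.001, 0.825, 0.565, -0.001]
contact_force: [0.2, 0.7, 0.1]
gripper_width: 0.0938
finger_force: 0.0
```

Call:
carry_out([
  [[16.5,-2,0],[0,0,-0.1175]],
  [[17,1,0],[0,0,-0.1175]],
  [[17,2,0],[0,0,-0.1175]],
  [[16.5,3,0],[0,0,-0.1175]],
  [[0,0,0],[0,0,0]],
])

```text
t: 21.38
tool_pos: [0.4874, 0.1189, 0.2231]
eef_rot: [-0.001, 0.67, 0.743, -0.001]
contact_force: [1.1, -0.6, 0.5]
gripper_width: 0.0941
finger_force: 0.0
```

Call:
carry_out([
  [[0,0,0],[0,0,0]],
  [[0,0,0],[0,0,0]],
  [[0,0,0],[0,0,0]],
])

```text
t: 21.63
tool_pos: [0.4874, 0.1163, 0.2246]
eef_rot: [-0.0, 0.674, 0.739, -0.0]
contact_force: [-0.1, -0.3, 0.1]
gripper_width: 0.094
finger_force: 0.0
```

Run:
```python
from h import *
f=wcam()
for d in dishes(f,lambda u,v,c:.141,mina=1500): print(*d)
plan([488.4,119.8,104],95.4)
```

```text
21.63 [0.4874 0.1163 0.2246] [-2.000e-04  6.738e-01  7.389e-01 -4.000e-04] [-0.1 -0.3  0.1] 0.09400827579662652 0.0
Y [258. 387.] [444.5 -91.8] 105.6 35.2 6.06
Y [272. 320.] [454.  -10.1] 108.6 23.4 5.67
B [320. 184.] [488.2 120.1] 147.9 63.5 -84.66
from [487.5 116.4 224.9] n 4
[[0.8, 0.3, 30.2], [-0.0001, 0.0, -0.0005]],[[0.8, 0.3, 30.2], [-0.0001, 0.0, -0.0005]],[[0.8, 0.3, 30.2], [-0.0001, 0.0, -0.0005]],[[0.8, 0.3, 30.2], [-0.0001, 0.0, -0.0005]],
```

Call:
carry_out([
  [[1.5,0.5,35],[0,0,-0.002]],
  [[1.5,0.5,35],[0,0,0]],
  [[0.5,0,25],[0,0,0]],
  [[0,0,16],[0,0,0]],
  [[0,0,9],[0,0,0]],
])

```text
t: 22.1
tool_pos: [0.4873, 0.1199, 0.103]
eef_rot: [-0.001, 0.673, 0.74, -0.001]
contact_force: [0.9, 1.1, -0.2]
gripper_width: 0.0939
finger_force: 0.0
```

Call:
carry_out([
  [[0,0,0],[0,0,0]],
  [[0,0,0],[0,0,0]],
  [[0,0,0],[0,0,0]],
  [[0,0,0],[0,0,0]],
])

```text
t: 22.43
tool_pos: [0.4889, 0.1206, 0.1064]
eef_rot: [0.001, 0.672, 0.74, 0.001]
contact_force: [0.2, -0.1, -0.2]
gripper_width: 0.094
finger_force: 0.0
```

Call:
carry_out([
  [[0,0,0],[0,0,0]],
  [[0,0,0],[0,0,0]],
  [[0,0,0],[0,0,0]],
  [[0,0,0],[0,0,0]],
  [[0,0,0],[0,0,0]],
], jaw=50)

```text
t: 22.85
tool_pos: [0.4883, 0.1207, 0.1052]
eef_rot: [0.0, 0.672, 0.741, 0.0]
contact_force: [1.3, 0.5, 0.5]
gripper_width: 0.0644
finger_force: 1.4
```

Call:
carry_out([
  [[0,0,0],[0,0,0]],
  [[0,0,0],[0,0,0]],
  [[0,0,0],[0,0,0]],
])

```text
t: 23.1
tool_pos: [0.4883, 0.1206, 0.1052]
eef_rot: [0.0, 0.672, 0.741, 0.0]
contact_force: [0.4, 0.1, 0.7]
gripper_width: 0.0634
finger_force: 45.0
```

Call:
carry_out([
  [[0,0,-6],[0,0,0]],
  [[0,0,-8],[0,0,0]],
  [[0,0,-8],[0,0,0]],
  [[0,0,-8],[0,0,0]],
  [[0,0,-8],[0,0,0]],
])

```text
t: 23.52
tool_pos: [0.4885, 0.1207, 0.1445]
eef_rot: [0.0, 0.672, 0.741, 0.0]
contact_force: [0.4, -0.8, -1.2]
gripper_width: 0.0627
finger_force: 45.0
```

Call:
carry_out([
  [[0,0,-15],[0,0,0]],
  [[0,0,-20],[0,0,0]],
  [[0,0,-25],[0,0,0]],
  [[0,0,-25],[0,0,0]],
  [[0,0,-20],[0,0,0]],
])

```text
t: 23.93
tool_pos: [0.4884, 0.1207, 0.2511]
eef_rot: [0.001, 0.672, 0.741, 0.001]
contact_force: [-0.0, 0.7, -2.0]
gripper_width: 0.0631
finger_force: 45.0
```

Call:
carry_out([
  [[15,-3,-10],[0,0,-0.01]],
  [[35,-8,-8],[0,0,-0.02]],
  [[36,-8,-8],[0,0,-0.02]],
  [[36,-8,-8],[0,0,-0.02]],
  [[34,-6,-8],[0,0,-0.02]],
])

```text
t: 24.35
tool_pos: [0.4338, 0.2724, 0.2917]
eef_rot: [0.0, 0.638, 0.77, 0.001]
contact_force: [0.2, 0.1, -1.3]
gripper_width: 0.0633
finger_force: 45.0
```

Call:
carry_out([
  [[15,0,-5],[0,0,-0.01]],
  [[0,0,0],[0,0,0]],
  [[0,0,0],[0,0,0]],
  [[0,0,0],[0,0,0]],
])

```text
t: 24.68
tool_pos: [0.4322, 0.2849, 0.2953]
eef_rot: [0.0, 0.634, 0.773, -0.0]
contact_force: [0.0, -0.2, -1.6]
gripper_width: 0.0631
finger_force: 45.0
```

Run:
```python
from h import *
f=wcam("w5")
for d in dishes(f,lambda u,v,c:.018,mina=1000): print(*d)
f=grab_frame("top"); 
for d in dishes(f,lambda u,v,c:.141 if 240<u<325 else (.018 if u<240 else .025),roi=(170,180,500,290)): print(*d)
```

```text
24.68 [0.4322 0.2849 0.2953] [ 1.000e-04  6.344e-01  7.730e-01 -0.000e+00] [ 0.  -0.2 -1.6] 0.06308985457545882 44.99924898147583
Y [274. 385.] [ 431.  -112.9] 131.7 69.3 11.82
Y [475.  82.] [615.8 422.4] 61.5 57.8 -12.05
B [319. 220.] [452.9 179.4] 344.5 184.7 -78.7
B [336.  54.] [428.3 418.8] 150.5 64.8 14.04
Y [387. 232.] [ 434.  -223.3] 141.6 58.6 2.86
Y [355. 225.] [ 451.1 -116.1] 145.9 60.1 2.2
Y [451. 223.] [ 474.6 -439.8] 143.0 58.9 2.72
Y [281. 203.] [492.4 123.4] 140.3 61.1 -83.38
B [418. 226.] [ 457.2 -326. ] 138.1 50.9 0.1
B [231. 204.] [501.5 311.8] 80.4 68.4 12.04
```

View pics/w5.png

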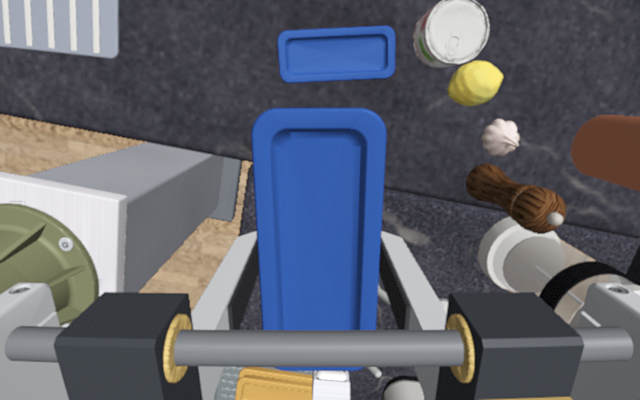

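Run:
```python
from h import *
f=wcam(); s=arm.state()
hsv=cv2.cvtColor(f["image"],cv2.COLOR_RGB2HSV); m=cv2.inRange(hsv,(108,130,60),(128,255,255)); c=np.where(m[95:,320])[0]+95; print(c.min(),rot(s).inv().apply(ray(f,[[320,c.min()-.5]],s["tool_pos"][2]+.036)[0]-s["tool_pos"]))
plan([428.5,418.8,150],14.0)
```

```text
24.78 [0.4324 0.2846 0.2951] [ 0.000e+00  6.347e-01  7.727e-01 -1.000e-04] [ 0.5 -0.1 -1.5] 0.06302983336477118 44.99931335449219
108 [ 0.07471449  0.0001089  -0.0360109 ]
from [432.4 284.7 295.1] n 13
[[10.2, 1.7, 11.2], [-0.0, 0.0, 0.1171]],[[10.3, 0.5, 11.2], [-0.0, 0.0, 0.1171]],[[10.3, -0.7, 11.2], [-0.0, 0.0, 0.1171]],[[10.1, -1.9, 11.2], [-0.0, 0.0, 0.1171]],[[9.9, -3.1, 11.2], [-0.0, 0.0, 0.1171]]
[[9.4, -4.2, 11.2], [-0.0, 0.0, 0.1171]],[[8.9, -5.3, 11.2], [-0.0, 0.0, 0.1171]],[[8.2, -6.3, 11.2], [-0.0, 0.0, 0.1171]],[[7.4, -7.2, 11.2], [-0.0, 0.0, 0.1171]],[[6.5, -8.0, 11.2], [-0.0, 0.0, 0.1171]]
[[5.5, -8.7, 11.2], [-0.0, 0.0, 0.1171]],[[4.5, -9.3, 11.2], [-0.0, 0.0, 0.1171]],[[3.4, -9.8, 11.2], [-0.0, 0.0, 0.1171]],
```

Call:
carry_out([
  [[10,1.5,11],[0,0,0.117]],
  [[10.5,0.5,11],[0,0,0.117]],
  [[10.5,-0.5,11],[0,0,0.117]],
  [[10,-2,11],[0,0,0.117]],
  [[10,-3,11],[0,0,0.117]],
])

```text
t: 25.25
tool_pos: [0.4308, 0.3371, 0.2396]
eef_rot: [0.0, 0.832, 0.555, -0.0]
contact_force: [0.8, 0.1, -0.8]
gripper_width: 0.0633
finger_force: 45.0
```

Call:
carry_out([
  [[9.5,-4,11],[0,0,0.117]],
  [[9,-5.5,11],[0,0,0.117]],
  [[8,-6.5,11],[0,0,0.117]],
  [[7.5,-7,11],[0,0,0.117]],
  [[6.5,-8,11],[0,0,0.117]],
])

```text
t: 25.67
tool_pos: [0.4292, 0.3888, 0.1845]
eef_rot: [0.0, 0.957, 0.291, -0.0]
contact_force: [0.5, -0.7, -1.0]
gripper_width: 0.0632
finger_force: 45.0
```

Call:
carry_out([
  [[5.5,-8.5,15],[0,0,0.117]],
  [[4.5,-9.5,20],[0,0,0.117]],
  [[3.5,-10,25],[0,0,0.117]],
  [[0,0,30],[0,0,0]],
  [[0,0,20],[0,0,0]],
])

```text
t: 26.08
tool_pos: [0.4275, 0.4194, 0.0724]
eef_rot: [0.001, 0.992, 0.122, -0.001]
contact_force: [-0.1, -0.6, -1.9]
gripper_width: 0.0633
finger_force: 45.0
```

Call:
carry_out([
  [[0,0,10],[0,0,0]],
  [[0,0,0],[0,0,0]],
  [[0,0,0],[0,0,0]],
  [[0,0,0],[0,0,0]],
])

```text
t: 26.42
tool_pos: [0.4288, 0.4206, 0.0669]
eef_rot: [-0.001, 0.992, 0.123, 0.001]
contact_force: [-0.2, 0.0, -1.1]
gripper_width: 0.0634
finger_force: 45.0
```

Run:
```python
from h import *
st(); plan([428.5,418.8,5],14.0)
```

```text
26.42 [0.4288 0.4206 0.0669] [-7.000e-04  9.924e-01  1.229e-01  1.000e-03] [-0.2  0.  -1.1] 0.0634000515423461 44.99927759170532
from [428.8 420.6  66.9] n 2
[[-0.4, 0.9, 31.0], [-0.0006, -0.0011, 0.001]],[[-0.4, 0.9, 31.0], [-0.0006, -0.0011, 0.001]],
```

Call:
carry_out([
  [[-0.5,1.5,22],[0,0,0.002]],
  [[0,0,18],[0,0,0]],
  [[0,0,10],[0,0,0]],
  [[0,0,6],[0,0,0]],
  [[0,0,0],[0,0,0]],
])

```text
t: 26.83
tool_pos: [0.4278, 0.4186, 0.009]
eef_rot: [0.0, 0.993, 0.122, -0.0]
contact_force: [-0.9, 0.3, -1.1]
gripper_width: 0.063
finger_force: 45.0
```

Call:
carry_out([
  [[0,0,0],[0,0,0]],
  [[0,0,0],[0,0,0]],
  [[0,0,0],[0,0,0]],
  [[0,0,0],[0,0,0]],
])

```text
t: 27.17
tool_pos: [0.4281, 0.419, 0.0099]
eef_rot: [-0.0, 0.993, 0.122, 0.0]
contact_force: [-0.6, 0.3, -1.6]
gripper_width: 0.063
finger_force: 45.0
```

Position good; lower to about z = 0.5 mm.

Call:
carry_out([
  [[0.5,0,4],[0,0,0]],
  [[0,0,3.5],[0,0,0]],
  [[0,0,1.5],[0,0,0]],
  [[0,0,0],[0,0,0]],
  [[0,0,0],[0,0,0]],
])

```text
t: 27.58
tool_pos: [0.4284, 0.419, 0.0009]
eef_rot: [-0.0, 0.993, 0.122, 0.0]
contact_force: [-2.9, -4.5, 9.9]
gripper_width: 0.0632
finger_force: 45.0
```

Call:
carry_out([
  [[0,0,0.8],[0,0,0]],
  [[0,0,0],[0,0,0]],
  [[0,0,0],[0,0,0]],
])

```text
t: 27.83
tool_pos: [0.4285, 0.419, 0.0008]
eef_rot: [-0.0, 0.993, 0.122, 0.0]
contact_force: [-6.4, -6.1, 18.4]
gripper_width: 0.0632
finger_force: 45.0
```

Call:
carry_out([
  [[0,0,-1],[0,0,0]],
  [[0,0,0],[0,0,0]],
])

```text
t: 28.0
tool_pos: [0.4284, 0.419, 0.0009]
eef_rot: [-0.0, 0.993, 0.122, 0.0]
contact_force: [-1.7, -2.5, 9.3]
gripper_width: 0.0632
finger_force: 45.0
```

Call:
carry_out([
  [[0,0,0],[0,0,0]],
  [[0,0,0],[0,0,0]],
  [[0,0,0],[0,0,0]],
  [[0,0,0],[0,0,0]],
  [[0,0,-10],[0,0,0]],
], jaw=94)

```text
t: 28.42
tool_pos: [0.4274, 0.4181, 0.0088]
eef_rot: [0.001, 0.993, 0.122, -0.001]
contact_force: [0.3, -0.5, -0.4]
gripper_width: 0.0926
finger_force: 0.0
```

Call:
carry_out([
  [[0,0,-40],[0,0,0]],
  [[0,0,-40],[0,0,0]],
  [[0,0,-30],[0,0,0]],
  [[0,0,-20],[0,0,0]],
  [[0,0,0],[0,0,0]],
])

```text
t: 28.83
tool_pos: [0.4297, 0.4201, 0.1461]
eef_rot: [-0.002, 0.993, 0.122, 0.003]
contact_force: [0.1, -0.4, 1.1]
gripper_width: 0.0939
finger_force: 0.0
```

Call:
carry_out([
  [[0,0,0],[0,0,0]],
  [[0,0,0],[0,0,0]],
])

```text
t: 29.0
tool_pos: [0.4279, 0.4185, 0.1395]
eef_rot: [0.0, 0.993, 0.122, -0.001]
contact_force: [-0.6, 0.0, 0.0]
gripper_width: 0.0941
finger_force: 0.0
```

Run:
```python
from h import *
f=wcam("w6",(160,40,480,280),2.5)
for d in dishes(f,lambda u,v,c:.036,mina=1000): print(*d)
plan([453,-326,230],0.4)
```

```text
29.0 [0.4279 0.4185 0.1395] [ 4.000e-04  9.925e-01  1.221e-01 -6.000e-04] [-0.6  0.   0. ] 0.09409448448940806 0.0
B [318. 181.] [428.8 418.2] 150.3 64.0 14.11
from [427.8 418.4 139. ] n 20
[[-7.8, 36.4, -4.5], [0.0001, 0.0001, 0.0119]],[[-7.4, 36.5, -4.5], [0.0001, 0.0001, 0.0119]],[[-6.9, 36.6, -4.5], [0.0001, 0.0001, 0.0119]],[[-6.5, 36.7, -4.5], [0.0001, 0.0001, 0.0119]],[[-6.1, 36.7, -4.5], [0.0001, 0.0001, 0.0119]]
[[-5.6, 36.8, -4.5], [0.0001, 0.0001, 0.0119]],[[-5.2, 36.9, -4.5], [0.0001, 0.0001, 0.0119]],[[-4.7, 36.9, -4.5], [0.0001, 0.0001, 0.0119]],[[-4.3, 37.0, -4.5], [0.0001, 0.0001, 0.0119]],[[-3.9, 37.0, -4.5], [0.0001, 0.0001, 0.0119]]
[[-3.4, 37.1, -4.5], [0.0001, 0.0001, 0.0119]],[[-3.0, 37.1, -4.5], [0.0001, 0.0001, 0.0119]],[[-2.5, 37.2, -4.5], [0.0001, 0.0001, 0.0119]],[[-2.1, 37.2, -4.5], [0.0001, 0.0001, 0.0119]],[[-1.7, 37.2, -4.5], [0.0001, 0.0001, 0.0119]]
[[-1.2, 37.2, -4.5], [0.0001, 0.0001, 0.0119]],[[-0.8, 37.2, -4.5], [0.0001, 0.0001, 0.0119]],[[-0.3, 37.2, -4.5], [0.0001, 0.0001, 0.0119]],[[0.1, 37.2, -4.5], [0.0001, 0.0001, 0.0119]],[[0.6, 37.2, -4.5], [0.0001, 0.0001, 0.0119]]
```

View pics/w6.png

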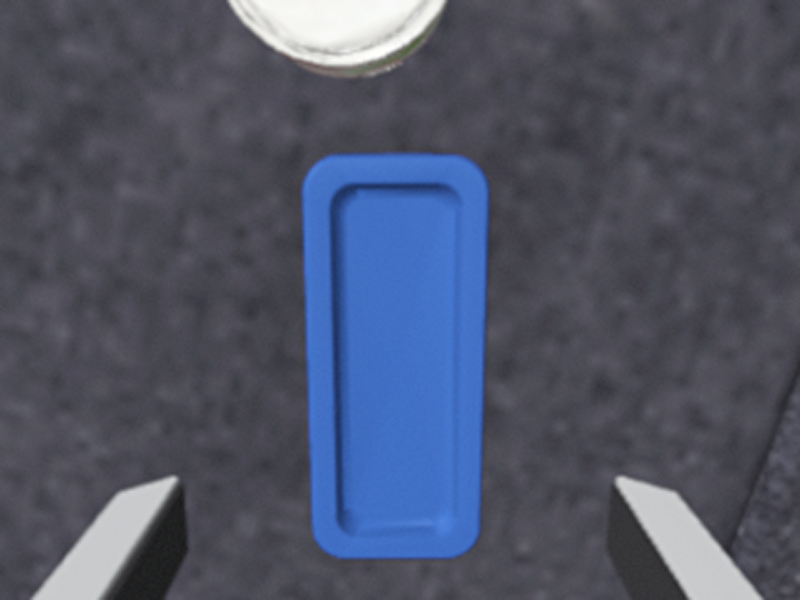

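Call:
carry_out([
  [[-7.5,36,-18],[0,0,0.012]],
  [[-7.5,36,-18],[0,0,0.012]],
  [[-7,36,-18],[0,0,0.012]],
  [[-6.5,36,-18],[0,0,0.012]],
  [[-6,36.5,-18],[0,0,0.012]],
])

```text
t: 29.47
tool_pos: [0.4334, 0.2334, 0.2299]
eef_rot: [0.0, 0.996, 0.092, -0.001]
contact_force: [0.6, 0.2, -0.0]
gripper_width: 0.0943
finger_force: 0.0
```

Call:
carry_out([
  [[-5.5,37,0],[0,0,0.012]],
  [[-5,37,0],[0,0,0.012]],
  [[-4.5,37,0],[0,0,0.012]],
  [[-4.5,37,0],[0,0,0.012]],
  [[-4,37,0],[0,0,0.012]],
])

```text
t: 29.88
tool_pos: [0.4398, 0.047, 0.2293]
eef_rot: [-0.0, 0.998, 0.062, -0.001]
contact_force: [2.2, -0.1, 0.5]
gripper_width: 0.0938
finger_force: 0.0
```

Call:
carry_out([
  [[-3.5,37,0],[0,0,0.012]],
  [[-3,37,0],[0,0,0.012]],
  [[-2.5,37,0],[0,0,0.012]],
  [[-2,37,0],[0,0,0.012]],
  [[-1.5,37,0],[0,0,0.012]],
])

```text
t: 30.3
tool_pos: [0.446, -0.1384, 0.2293]
eef_rot: [-0.0, 0.999, 0.032, -0.001]
contact_force: [0.7, 0.7, -0.6]
gripper_width: 0.0942
finger_force: 0.0
```

Call:
carry_out([
  [[-1,37,15],[0,0,0.012]],
  [[-1,37,15],[0,0,0.012]],
  [[0,37,15],[0,0,0.012]],
  [[0,37,15],[0,0,0.012]],
  [[0.5,37,15],[0,0,0.012]],
])

```text
t: 30.72
tool_pos: [0.452, -0.3231, 0.1532]
eef_rot: [-0.001, 1.0, 0.002, -0.001]
contact_force: [0.4, 0.5, 0.1]
gripper_width: 0.0937
finger_force: 0.0
```

Call:
carry_out([
  [[0,0,15],[0,0,0]],
  [[0,0,0],[0,0,0]],
  [[0,0,0],[0,0,0]],
  [[0,0,0],[0,0,0]],
])

```text
t: 31.05
tool_pos: [0.453, -0.3208, 0.1408]
eef_rot: [-0.0, 1.0, 0.003, 0.0]
contact_force: [0.7, 0.9, 0.5]
gripper_width: 0.094
finger_force: 0.0
```

Run:
```python
from h import *
f=wcam()
for d in dishes(f,lambda u,v,c:.025,mina=1000): print(*d)
plan([453,-326,-9],0.4)
```

```text
31.05 [ 0.453  -0.3208  0.1408] [-0.      1.      0.0029  0.    ] [0.7 0.9 0.5] 0.09396764474508132 0.0
Y [219. 202.] [ 431.8 -225.5] 148.9 62.8 2.62
Y [ 96. 187.] [ 442.8 -109.8] 158.0 76.2 1.38
Y [447. 160.] [ 470.7 -440.8] 148.7 63.8 3.32
B [325. 180.] [ 452.5 -327.7] 148.2 62.8 0.41
from [ 453.3 -320.9  141.3] n 4
[[-0.1, 1.3, 37.6], [0.0001, -0.0002, -0.0002]],[[-0.1, 1.3, 37.6], [0.0001, -0.0002, -0.0002]],[[-0.1, 1.3, 37.6], [0.0001, -0.0002, -0.0002]],[[-0.1, 1.3, 37.6], [0.0001, -0.0002, -0.0002]],
```

Call:
carry_out([
  [[-0.5,3,40],[0,0,0]],
  [[0,3.5,40],[0,0,0]],
  [[0,0,35],[0,0,0]],
  [[0,0,20],[0,0,0]],
  [[0,0,10],[0,0,0]],
])

```text
t: 31.52
tool_pos: [0.4518, -0.3267, -0.0066]
eef_rot: [-0.001, 1.0, 0.003, -0.001]
contact_force: [-0.1, 0.6, -0.2]
gripper_width: 0.0938
finger_force: 0.0
```

Call:
carry_out([
  [[0,0,0],[0,0,0]],
  [[0,0,0],[0,0,0]],
  [[0,0,0],[0,0,0]],
  [[0,0,0],[0,0,0]],
])

```text
t: 31.85
tool_pos: [0.4532, -0.3286, -0.0028]
eef_rot: [0.001, 1.0, 0.003, 0.001]
contact_force: [0.5, -0.3, -0.4]
gripper_width: 0.0942
finger_force: 0.0
```

Call:
carry_out([
  [[-0.5,-1,4],[0,0,0]],
  [[0,0,2],[0,0,0]],
  [[0,0,0],[0,0,0]],
  [[0,0,0],[0,0,0]],
  [[0,0,0],[0,0,0]],
])

```text
t: 32.27
tool_pos: [0.4518, -0.3271, -0.0106]
eef_rot: [0.0, 1.0, 0.002, 0.0]
contact_force: [-0.3, -0.5, 0.6]
gripper_width: 0.0942
finger_force: 0.0
```

Call:
carry_out([
  [[0,0,0],[0,0,0]],
  [[0,0,0],[0,0,0]],
  [[0,0,0],[0,0,0]],
  [[0,0,0],[0,0,0]],
  [[0,0,0],[0,0,0]],
], jaw=50)

```text
t: 32.68
tool_pos: [0.4518, -0.327, -0.0107]
eef_rot: [-0.0, 1.0, 0.002, -0.0]
contact_force: [1.1, 3.3, 0.4]
gripper_width: 0.0639
finger_force: 1.2
```

Call:
carry_out([
  [[0,0,0],[0,0,0]],
  [[0,0,0],[0,0,0]],
  [[0,0,0],[0,0,0]],
])

```text
t: 32.93
tool_pos: [0.4518, -0.327, -0.0107]
eef_rot: [-0.0, 1.0, 0.002, 0.0]
contact_force: [0.4, 0.3, 0.2]
gripper_width: 0.0633
finger_force: 45.0
```

Call:
carry_out([
  [[0,0,-20],[0,0,0]],
  [[0,0,-38],[0,0,0]],
  [[0,0,-40],[0,0,0]],
  [[0,0,-40],[0,0,0]],
  [[0,0,-40],[0,0,0]],
])

```text
t: 33.35
tool_pos: [0.4514, -0.3267, 0.1691]
eef_rot: [-0.0, 1.0, 0.002, -0.0]
contact_force: [0.7, 0.4, -1.3]
gripper_width: 0.0634
finger_force: 45.0
```

Call:
carry_out([
  [[0,0,-35],[0,0,0]],
  [[0,0,-10],[0,0,0]],
  [[0,0,0],[0,0,0]],
  [[0,0,0],[0,0,0]],
  [[0,0,0],[0,0,0]],
])

```text
t: 33.77
tool_pos: [0.4512, -0.3265, 0.21]
eef_rot: [-0.001, 1.0, 0.002, -0.001]
contact_force: [0.5, 0.4, -1.8]
gripper_width: 0.0632
finger_force: 45.0
```

```bash
cat >> h.py <<'E'
def inhand(col,dz=.036):
    f=wcam(); s=arm.state(); lo,hi=((108,130,60),(128,255,255)) if col=="B" else ((13,120,120),(30,255,255))
    m=cv2.inRange(cv2.cvtColor(f["image"],cv2.COLOR_RGB2HSV),lo,hi); p=np.array(s["tool_pos"]); R=rot(s)
    e=[]
    for u in range(300,341,4):
        c=np.where(m[90:,u])[0]+90; e.append(R.inv().apply(ray(f,[[u,c.min()-.5]],p[2]+dz)[0]-p)[:2])
    w=[R.inv().apply(ray(f,[[x,r] for x in (np.where(m[r,220:420])[0][[0,-1]]+220+np.array([-.5,.5]))],p[2]+dz)-p)[:,1] for r in(130,160,190,220)]
    e=np.array(e)*1e3; print("end x",np.round(np.median(e[:,0]),1),"tilt",np.round(np.polyfit(e[:,1],e[:,0],1)[0],3),"sides",np.round(np.array(w)*1e3,1).tolist())
E
python3 - <<'E'
from h import *
inhand("B")
plan([428.7,418.4,215],14.1)
E
```

```text
33.77 [ 0.4512 -0.3265  0.21  ] [-0.0011  1.      0.0024 -0.0014] [ 0.5  0.4 -1.8] 0.06316583300931641 44.999350905418396
end x 75.6 tilt 0.003 sides [[-30.4, 31.7], [-30.1, 32.0], [-30.4, 32.2], [-30.2, 32.0]]
from [ 451.2 -326.6  210. ] n 20
[[-0.9, -37.3, -0.2], [-0.0001, 0.0001, -0.0121]],[[-0.5, -37.3, -0.2], [-0.0001, 0.0001, -0.0121]],[[-0.0, -37.3, -0.2], [-0.0001, 0.0001, -0.0121]],[[0.4, -37.3, -0.2], [-0.0001, 0.0001, -0.0121]],[[0.9, -37.3, -0.2], [-0.0001, 0.0001, -0.0121]]
[[1.3, -37.2, -0.2], [-0.0001, 0.0001, -0.0121]],[[1.7, -37.2, -0.2], [-0.0001, 0.0001, -0.0121]],[[2.2, -37.2, -0.2], [-0.0001, 0.0001, -0.0121]],[[2.6, -37.2, -0.2], [-0.0001, 0.0001, -0.0121]],[[3.1, -37.1, -0.2], [-0.0001, 0.0001, -0.0121]]
[[3.5, -37.1, -0.2], [-0.0001, 0.0001, -0.0121]],[[4.0, -37.1, -0.2], [-0.0001, 0.0001, -0.0121]],[[4.4, -37.0, -0.2], [-0.0001, 0.0001, -0.0121]],[[4.9, -36.9, -0.2], [-0.0001, 0.0001, -0.0121]],[[5.3, -36.9, -0.2], [-0.0001, 0.0001, -0.0121]]
[[5.8, -36.8, -0.2], [-0.0001, 0.0001, -0.0121]],[[6.2, -36.7, -0.2], [-0.0001, 0.0001, -0.0121]],[[6.7, -36.7, -0.2], [-0.0001, 0.0001, -0.0121]],[[7.1, -36.6, -0.2], [-0.0001, 0.0001, -0.0121]],[[7.5, -36.5, -0.2], [-0.0001, 0.0001, -0.0121]]
```

Call:
carry_out([
  [[-1,-37,0],[0,0,-0.012]],
  [[-0.5,-37,0],[0,0,-0.012]],
  [[0,-37,0],[0,0,-0.012]],
  [[0.5,-37,0],[0,0,-0.012]],
  [[1,-37,0],[0,0,-0.012]],
])

```text
t: 34.23
tool_pos: [0.4455, -0.1403, 0.2107]
eef_rot: [-0.001, 0.999, 0.032, -0.001]
contact_force: [0.4, -0.2, -1.5]
gripper_width: 0.0628
finger_force: 45.0
```

Call:
carry_out([
  [[1.5,-37,0],[0,0,-0.012]],
  [[2,-37,0],[0,0,-0.012]],
  [[2,-37,0],[0,0,-0.012]],
  [[2.5,-37,0],[0,0,-0.012]],
  [[3,-37,0],[0,0,-0.012]],
])

```text
t: 34.65
tool_pos: [0.4401, 0.0449, 0.211]
eef_rot: [-0.0, 0.998, 0.063, -0.001]
contact_force: [-0.1, -0.0, -1.4]
gripper_width: 0.0634
finger_force: 45.0
```

Call:
carry_out([
  [[3.5,-37,0],[0,0,-0.012]],
  [[4,-37,0],[0,0,-0.012]],
  [[4.5,-37,0],[0,0,-0.012]],
  [[5,-37,0],[0,0,-0.012]],
  [[5.5,-37,0],[0,0,-0.012]],
])

```text
t: 35.07
tool_pos: [0.4349, 0.2312, 0.2109]
eef_rot: [0.0, 0.996, 0.093, -0.001]
contact_force: [0.4, -0.6, -1.4]
gripper_width: 0.0631
finger_force: 45.0
```

Call:
carry_out([
  [[6,-37,10],[0,0,-0.012]],
  [[6,-37,15],[0,0,-0.012]],
  [[6.5,-37,15],[0,0,-0.012]],
  [[7,-37,15],[0,0,-0.012]],
  [[7.5,-36,15],[0,0,-0.012]],
])

```text
t: 35.48
tool_pos: [0.4289, 0.4179, 0.1397]
eef_rot: [0.001, 0.992, 0.122, -0.001]
contact_force: [1.1, 0.0, -1.1]
gripper_width: 0.0632
finger_force: 45.0
```

Call:
carry_out([
  [[0,0,20],[0,0,0]],
  [[0,0,20],[0,0,0]],
  [[0,0,10],[0,0,0]],
  [[0,0,0],[0,0,0]],
  [[0,0,0],[0,0,0]],
])

```text
t: 35.9
tool_pos: [0.43, 0.416, 0.092]
eef_rot: [0.0, 0.993, 0.122, -0.001]
contact_force: [0.3, 0.2, -1.6]
gripper_width: 0.0635
finger_force: 45.0
```

Call:
carry_out([
  [[0,0,0],[0,0,0]],
  [[0,0,0],[0,0,0]],
])

```text
t: 36.07
tool_pos: [0.4306, 0.4165, 0.0937]
eef_rot: [-0.001, 0.993, 0.122, 0.001]
contact_force: [-0.0, -0.3, -1.4]
gripper_width: 0.0632
finger_force: 45.0
```

Run:
```python
from h import *
inhand("B")
plan([428.1,418.2,27],14.1)
```

```text
36.07 [0.4306 0.4165 0.0937] [-5.000e-04  9.925e-01  1.219e-01  8.000e-04] [-0.  -0.3 -1.4] 0.0632162882176201 44.99954402446747
end x 75.9 tilt 0.012 sides [[-31.0, 32.2], [-31.2, 32.4], [-31.0, 32.2], [-31.3, 32.5]]
from [430.5 416.5  93.5] n 2
[[-1.0, -1.1, 33.3], [-0.0004, -0.0008, -0.0009]],[[-1.0, -1.1, 33.3], [-0.0004, -0.0008, -0.0009]],
```

Contact expected at TCP z ≈ 18.3 mm.

Call:
carry_out([
  [[-2,-2,26],[0,0,0]],
  [[0,0,20],[0,0,0]],
  [[0,0,13],[0,0,0]],
  [[0,0,8],[0,0,0]],
  [[0,0,0],[0,0,0]],
])

```text
t: 36.53
tool_pos: [0.4273, 0.4174, 0.0243]
eef_rot: [0.0, 0.993, 0.122, -0.001]
contact_force: [-1.7, 0.1, -1.6]
gripper_width: 0.0632
finger_force: 45.0
```

Call:
carry_out([
  [[0,0,0],[0,0,0]],
  [[0,0,0],[0,0,0]],
  [[0,0,0],[0,0,0]],
])

```text
t: 36.78
tool_pos: [0.4281, 0.4182, 0.0265]
eef_rot: [-0.0, 0.993, 0.122, 0.001]
contact_force: [-0.2, -0.5, -1.3]
gripper_width: 0.0634
finger_force: 45.0
```

Call:
carry_out([
  [[0,0,4],[0,0,0]],
  [[0,0,3],[0,0,0]],
  [[0,0,1],[0,0,0]],
  [[0,0,0],[0,0,0]],
  [[0,0,0],[0,0,0]],
])

```text
t: 37.2
tool_pos: [0.4278, 0.418, 0.0179]
eef_rot: [-0.0, 0.993, 0.122, 0.0]
contact_force: [-1.1, -1.6, 5.5]
gripper_width: 0.0631
finger_force: 45.0
```

Call:
carry_out([
  [[0,0,0.5],[0,0,0]],
  [[0,0,0],[0,0,0]],
  [[0,0,0],[0,0,0]],
])

```text
t: 37.45
tool_pos: [0.4278, 0.418, 0.0179]
eef_rot: [-0.0, 0.993, 0.122, 0.0]
contact_force: [-3.7, -3.7, 10.4]
gripper_width: 0.0631
finger_force: 45.0
```

Call:
carry_out([
  [[0,0,-0.7],[0,0,0]],
  [[0,0,0],[0,0,0]],
])

```text
t: 37.62
tool_pos: [0.4277, 0.418, 0.0179]
eef_rot: [-0.0, 0.993, 0.122, 0.0]
contact_force: [-1.1, -0.9, 5.5]
gripper_width: 0.0632
finger_force: 45.0
```

Call:
carry_out([
  [[0,0,0],[0,0,0]],
  [[0,0,0],[0,0,0]],
  [[0,0,0],[0,0,0]],
  [[0,0,0],[0,0,0]],
  [[0,0,-10],[0,0,0]],
], jaw=94)

```text
t: 38.03
tool_pos: [0.4268, 0.4171, 0.026]
eef_rot: [0.001, 0.993, 0.122, -0.001]
contact_force: [-0.3, -0.4, -0.2]
gripper_width: 0.0922
finger_force: 0.0
```

Call:
carry_out([
  [[0,0,-40],[0,0,0]],
  [[0,0,-40],[0,0,0]],
  [[0,0,-30],[0,0,0]],
  [[0,0,-10],[0,0,0]],
  [[0,0,0],[0,0,0]],
])

```text
t: 38.45
tool_pos: [0.4285, 0.4186, 0.151]
eef_rot: [-0.002, 0.993, 0.122, 0.002]
contact_force: [0.5, 0.2, -0.2]
gripper_width: 0.0942
finger_force: 0.0
```

Call:
carry_out([
  [[0,0,0],[0,0,0]],
  [[0,0,0],[0,0,0]],
])

```text
t: 38.62
tool_pos: [0.427, 0.4173, 0.1457]
eef_rot: [0.001, 0.993, 0.122, -0.001]
contact_force: [0.0, -0.3, -0.7]
gripper_width: 0.0937
finger_force: 0.0
```

Run:
```python
from h import *
f=wcam()
for d in dishes(f,lambda u,v,c:.054,mina=1000): print(*d)
plan([448,-116,230],1.4)
```

```text
38.62 [0.427  0.4173 0.1457] [ 8.000e-04  9.925e-01  1.221e-01 -1.200e-03] [ 0.  -0.3 -0.7] 0.09373738242357946 0.0
B [318. 183.] [429.1 417.6] 149.4 64.1 14.04
from [427.  417.3 145.6] n 15
[[-7.3, 34.8, -5.6], [0.0001, 0.0002, 0.0147]],[[-6.8, 34.9, -5.6], [0.0001, 0.0002, 0.0147]],[[-6.2, 35.0, -5.6], [0.0001, 0.0002, 0.0147]],[[-5.7, 35.1, -5.6], [0.0001, 0.0002, 0.0147]],[[-5.2, 35.2, -5.6], [0.0001, 0.0002, 0.0147]]
[[-4.7, 35.3, -5.6], [0.0001, 0.0002, 0.0147]],[[-4.2, 35.3, -5.6], [0.0001, 0.0002, 0.0147]],[[-3.7, 35.4, -5.6], [0.0001, 0.0002, 0.0147]],[[-3.1, 35.4, -5.6], [0.0001, 0.0002, 0.0147]],[[-2.6, 35.5, -5.6], [0.0001, 0.0002, 0.0147]]
[[-2.1, 35.5, -5.6], [0.0001, 0.0002, 0.0147]],[[-1.6, 35.5, -5.6], [0.0001, 0.0002, 0.0147]],[[-1.0, 35.6, -5.6], [0.0001, 0.0002, 0.0147]],[[-0.5, 35.6, -5.6], [0.0001, 0.0002, 0.0147]],[[0.0, 35.6, -5.6], [0.0001, 0.0002, 0.0147]]
```

Call:
carry_out([
  [[-7,35,-17],[0,0,0.0145]],
  [[-7,35,-17],[0,0,0.0145]],
  [[-6,35,-17],[0,0,0.0145]],
  [[-5.5,35,-17],[0,0,0.0145]],
  [[-5,35,-17],[0,0,0.0145]],
])

```text
t: 39.08
tool_pos: [0.4346, 0.2386, 0.2319]
eef_rot: [0.0, 0.996, 0.086, -0.001]
contact_force: [0.1, 0.7, 0.7]
gripper_width: 0.0942
finger_force: 0.0
```

Call:
carry_out([
  [[-4.5,35.5,0],[0,0,0.0145]],
  [[-4,35.5,0],[0,0,0.0145]],
  [[-3.5,35.5,0],[0,0,0.0145]],
  [[-3,35.5,0],[0,0,0.0145]],
  [[-2.5,35.5,0],[0,0,0.0145]],
])

```text
t: 39.5
tool_pos: [0.4427, 0.0604, 0.2314]
eef_rot: [0.0, 0.999, 0.05, -0.001]
contact_force: [0.9, -0.3, 0.3]
gripper_width: 0.0937
finger_force: 0.0
```

Call:
carry_out([
  [[-2,35.5,0],[0,0,0.0145]],
  [[-1.5,35.5,0],[0,0,0.0145]],
  [[-1,35.5,10],[0,0,0.0145]],
  [[-0.5,35.5,20],[0,0,0.0145]],
  [[0,35.5,20],[0,0,0.0145]],
])

```text
t: 39.92
tool_pos: [0.4504, -0.1171, 0.1811]
eef_rot: [-0.0, 1.0, 0.013, -0.0]
contact_force: [1.5, 0.2, 0.8]
gripper_width: 0.0943
finger_force: 0.0
```

Call:
carry_out([
  [[0,0,20],[0,0,0]],
  [[0,0,10],[0,0,0]],
  [[0,0,0],[0,0,0]],
  [[0,0,0],[0,0,0]],
  [[0,0,0],[0,0,0]],
])

```text
t: 40.33
tool_pos: [0.4514, -0.1146, 0.1534]
eef_rot: [0.0, 1.0, 0.014, 0.0]
contact_force: [-0.1, 0.1, -0.4]
gripper_width: 0.0941
finger_force: 0.0
```

Run:
```python
from h import *
f=wcam()
for d in dishes(f,lambda u,v,c:.043 if u<370 and c=="Y" else .025,mina=1500): print(*d)
plan([448.2,-116.3,7.5],1.5)
```

```text
40.33 [ 0.4514 -0.1146  0.1534] [1.000e-04 9.999e-01 1.440e-02 5.000e-04] [-0.1  0.1 -0.4] 0.0941224068502929 0.0
Y [426. 201.] [ 431.9 -224.7] 148.1 63.6 2.66
Y [319. 185.] [ 448.  -116.6] 147.7 62.8 1.58
Y [ 26. 156.] [474.  157.3] 94.9 73.0 1.68
Y [624. 175.] [ 464.8 -415.3] 152.7 44.9 16.03
from [ 451.5 -114.7  153.6] n 4
[[-0.9, 0.4, 36.5], [0.0001, -0.0004, 0.0006]],[[-0.9, 0.4, 36.5], [0.0001, -0.0004, 0.0006]],[[-0.9, 0.4, 36.5], [0.0001, -0.0004, 0.0006]],[[-0.8, 0.4, 36.5], [0.0001, -0.0004, 0.0006]],
```

Call:
carry_out([
  [[-2,1,38],[0,0,0.002]],
  [[-1.5,1,38],[0,0,0]],
  [[0,0,32],[0,0,0]],
  [[0,0,20],[0,0,0]],
  [[0,0,12],[0,0,0]],
])

```text
t: 40.8
tool_pos: [0.447, -0.1166, 0.011]
eef_rot: [-0.0, 1.0, 0.013, -0.001]
contact_force: [-0.7, 0.0, 0.0]
gripper_width: 0.0937
finger_force: 0.0
```

Call:
carry_out([
  [[0,0,3],[0,0,0]],
  [[0,0,0],[0,0,0]],
  [[0,0,0],[0,0,0]],
  [[0,0,0],[0,0,0]],
  [[0,0,0],[0,0,0]],
])

```text
t: 41.22
tool_pos: [0.4481, -0.1176, 0.0106]
eef_rot: [0.0, 1.0, 0.013, 0.001]
contact_force: [0.4, 0.1, 0.6]
gripper_width: 0.0939
finger_force: 0.0
```

Call:
carry_out([
  [[0,-1,3],[0,0,0]],
  [[0,0,0],[0,0,0]],
  [[0,0,0],[0,0,0]],
])

```text
t: 41.47
tool_pos: [0.4474, -0.1164, 0.0066]
eef_rot: [-0.0, 1.0, 0.013, -0.0]
contact_force: [-0.2, -0.2, 0.5]
gripper_width: 0.0936
finger_force: 0.0
```

Call:
carry_out([
  [[0,0,0],[0,0,0]],
  [[0,0,0],[0,0,0]],
  [[0,0,0],[0,0,0]],
  [[0,0,0],[0,0,0]],
  [[0,0,0],[0,0,0]],
], jaw=50, grip_force=55)

```text
t: 41.88
tool_pos: [0.4474, -0.1164, 0.0066]
eef_rot: [-0.0, 1.0, 0.013, -0.0]
contact_force: [0.5, 0.8, 0.4]
gripper_width: 0.064
finger_force: 0.4
```

Call:
carry_out([
  [[0,0,0],[0,0,0]],
  [[0,0,0],[0,0,0]],
  [[0,0,0],[0,0,0]],
])

```text
t: 42.13
tool_pos: [0.4474, -0.1164, 0.0066]
eef_rot: [-0.0, 1.0, 0.013, -0.0]
contact_force: [0.0, 0.2, 0.2]
gripper_width: 0.0633
finger_force: 55.0
```

Call:
carry_out([
  [[0,0,-10],[0,0,0]],
  [[0,0,-30],[0,0,0]],
  [[0,0,-40],[0,0,0]],
  [[0,0,-40],[0,0,0]],
  [[0,0,-40],[0,0,0]],
])

```text
t: 42.55
tool_pos: [0.4467, -0.1162, 0.169]
eef_rot: [-0.0, 1.0, 0.013, -0.0]
contact_force: [1.3, -0.6, -1.5]
gripper_width: 0.0626
finger_force: 55.0
```

Call:
carry_out([
  [[0,0,-40],[0,0,0]],
  [[0,0,-12],[0,0,0]],
  [[0,0,0],[0,0,0]],
  [[0,0,0],[0,0,0]],
  [[0,0,0],[0,0,0]],
])

```text
t: 42.97
tool_pos: [0.4467, -0.1162, 0.217]
eef_rot: [-0.0, 1.0, 0.013, -0.001]
contact_force: [0.2, -0.7, -2.8]
gripper_width: 0.0631
finger_force: 55.0
```

Run:
```python
from h import *
inhand("Y")
plan([488.4,119.8,220],95.4)
```

```text
42.97 [ 0.4467 -0.1162  0.217 ] [-4.000e-04  9.999e-01  1.260e-02 -1.200e-03] [ 0.2 -0.7 -2.8] 0.06305452796416057 54.99918043613434
end x 78.2 tilt -0.028 sides [[-30.9, 48.2], [-31.1, 49.3], [-31.4, 50.5], [-31.2, 51.7]]
from [ 446.7 -116.2  216.9] n 14
[[3.4, -16.8, -0.2], [-0.0002, 0.0001, -0.1171]],[[5.3, -16.3, -0.2], [-0.0002, 0.0001, -0.1171]],[[7.2, -15.5, -0.2], [-0.0002, 0.0001, -0.1171]],[[9.0, -14.6, -0.2], [-0.0002, 0.0001, -0.1171]],[[10.6, -13.4, -0.2], [-0.0002, 0.0001, -0.1171]]
[[12.1, -12.1, -0.2], [-0.0002, 0.0001, -0.1171]],[[13.4, -10.6, -0.2], [-0.0002, 0.0001, -0.1171]],[[14.6, -9.0, -0.2], [-0.0002, 0.0001, -0.1171]],[[15.5, -7.2, -0.2], [-0.0002, 0.0001, -0.1171]],[[16.3, -5.3, -0.2], [-0.0002, 0.0001, -0.1171]]
[[16.8, -3.4, -0.2], [-0.0002, 0.0001, -0.1171]],[[17.1, -1.4, -0.2], [-0.0002, 0.0001, -0.1171]],[[17.1, 0.6, -0.2], [-0.0002, 0.0001, -0.1171]],[[16.9, 2.6, -0.2], [-0.0002, 0.0001, -0.1171]],
```

Call:
carry_out([
  [[3.5,-17,0],[0,0,-0.117]],
  [[5.5,-16.5,0],[0,0,-0.117]],
  [[7,-15.5,0],[0,0,-0.117]],
  [[9,-14.5,0],[0,0,-0.117]],
  [[10.5,-13.5,0],[0,0,-0.117]],
])

```text
t: 43.43
tool_pos: [0.4618, -0.0309, 0.217]
eef_rot: [-0.001, 0.953, 0.303, -0.001]
contact_force: [-0.1, -0.6, -1.6]
gripper_width: 0.0629
finger_force: 55.0
```

Run:
```python
from h import *
inhand("Y")
```

```text
43.43 [ 0.4618 -0.0309  0.217 ] [-6.000e-04  9.529e-01  3.031e-01 -1.200e-03] [-0.1 -0.6 -1.6] 0.06293194673953886 54.99533772468567
end x 73.7 tilt -0.003 sides [[-43.7, 33.9], [-29.5, 39.8], [-29.4, 51.9], [-29.9, 42.9]]
```

Call:
carry_out([
  [[12,-12,0],[0,0,-0.117]],
  [[13.5,-10.5,0],[0,0,-0.117]],
  [[14.5,-9,0],[0,0,-0.117]],
  [[15.5,-7,0],[0,0,-0.117]],
  [[16.5,-5.5,0],[0,0,-0.117]],
])

```text
t: 43.9
tool_pos: [0.4769, 0.0529, 0.2171]
eef_rot: [-0.001, 0.825, 0.565, -0.001]
contact_force: [1.0, -0.7, -1.6]
gripper_width: 0.0628
finger_force: 55.0
```

Call:
carry_out([
  [[17,-3.5,0],[0,0,-0.117]],
  [[17,-1.5,0],[0,0,-0.117]],
  [[17,0.5,0],[0,0,-0.117]],
  [[17,2.5,0],[0,0,-0.117]],
  [[0,0,0],[0,0,0]],
])

```text
t: 44.32
tool_pos: [0.4887, 0.1218, 0.217]
eef_rot: [-0.001, 0.671, 0.741, -0.001]
contact_force: [-0.0, 1.1, -1.9]
gripper_width: 0.0628
finger_force: 55.0
```

Call:
carry_out([
  [[0,0,0],[0,0,0]],
  [[0,0,0],[0,0,0]],
  [[0,0,0],[0,0,0]],
  [[0,0,0],[0,0,0]],
])

```text
t: 44.65
tool_pos: [0.4889, 0.1193, 0.2184]
eef_rot: [-0.0, 0.675, 0.738, -0.0]
contact_force: [-0.2, -0.3, -2.3]
gripper_width: 0.0633
finger_force: 55.0
```

Run:
```python
from h import *
inhand("Y")
plan([488.4,119.8,200],95.4)
```

```text
44.65 [0.4889 0.1193 0.2184] [-1.000e-04  6.745e-01  7.382e-01 -1.000e-04] [-0.2 -0.3 -2.3] 0.06325477179528907 54.999205470085144
end x 75.1 tilt 0.011 sides [[-32.2, 30.8], [-32.5, 31.5], [-32.3, 31.3], [-32.1, 31.1]]
from [489.  119.4 218.5] n 1
[[0.5, -0.5, 18.5], [-0.0001, 0.0, -0.0038]],
```

Call:
carry_out([
  [[0.4,-0.5,20],[0,0,-0.004]],
  [[0,0,20],[0,0,0]],
  [[0,0,10],[0,0,0]],
  [[0,0,0],[0,0,0]],
  [[0,0,0],[0,0,0]],
])

```text
t: 45.12
tool_pos: [0.4886, 0.1202, 0.1689]
eef_rot: [-0.0, 0.672, 0.74, -0.0]
contact_force: [1.0, -0.9, -0.2]
gripper_width: 0.0629
finger_force: 55.0
```

Call:
carry_out([
  [[0,0,0],[0,0,0]],
  [[0,0,0],[0,0,0]],
  [[0,0,0],[0,0,0]],
])

```text
t: 45.37
tool_pos: [0.4888, 0.1204, 0.1694]
eef_rot: [0.0, 0.672, 0.74, 0.001]
contact_force: [0.2, 0.3, -0.8]
gripper_width: 0.0626
finger_force: 55.0
```

Run:
```python
from h import *
inhand("Y")
plan([488.3,119.7,125],95.4)
```

```text
45.37 [0.4888 0.1204 0.1694] [4.000e-04 6.722e-01 7.403e-01 5.000e-04] [ 0.2  0.3 -0.8] 0.06262895573076484 54.999210834503174
end x 74.7 tilt 0.001 sides [[-32.2, 31.5], [-32.4, 31.7], [-32.2, 31.5], [-32.5, 31.8]]
from [488.7 120.4 169.2] n 2
[[-0.3, -0.3, 22.1], [0.0005, -0.0001, 0.0011]],[[-0.3, -0.3, 22.1], [0.0005, -0.0001, 0.0011]],
```

Call:
carry_out([
  [[-0.4,-0.4,8],[0,0,0]],
  [[0,0,8],[0,0,0]],
  [[0,0,8],[0,0,0]],
  [[0,0,8],[0,0,0]],
  [[0,0,4],[0,0,0]],
])

```text
t: 45.83
tool_pos: [0.4876, 0.1198, 0.1309]
eef_rot: [-0.001, 0.672, 0.74, -0.001]
contact_force: [0.2, -0.1, -1.4]
gripper_width: 0.0634
finger_force: 55.0
```

Call:
carry_out([
  [[0,0,4],[0,0,0]],
  [[0,0,0],[0,0,0]],
  [[0,0,0],[0,0,0]],
])

```text
t: 46.08
tool_pos: [0.4881, 0.1199, 0.1285]
eef_rot: [-0.0, 0.672, 0.74, -0.0]
contact_force: [-1.1, -0.2, -1.5]
gripper_width: 0.0626
finger_force: 55.0
```

Call:
carry_out([
  [[0,0,4],[0,0,0]],
  [[0,0,4],[0,0,0]],
  [[0,0,4],[0,0,0]],
])

```text
t: 46.33
tool_pos: [0.4894, 0.12, 0.118]
eef_rot: [0.001, 0.672, 0.74, 0.001]
contact_force: [1.4, 1.8, 3.9]
gripper_width: 0.0628
finger_force: 55.0
```

Call:
carry_out([
  [[0,0,4],[0,0,0]],
  [[0,0,4],[0,0,0]],
  [[0,0,3],[0,0,0]],
])

```text
t: 46.58
tool_pos: [0.4886, 0.12, 0.1056]
eef_rot: [0.0, 0.672, 0.74, 0.001]
contact_force: [2.8, 0.5, -0.9]
gripper_width: 0.0632
finger_force: 55.0
```

Call:
carry_out([
  [[0,0,3],[0,0,0]],
  [[0,0,2],[0,0,0]],
  [[0,0,0],[0,0,0]],
  [[0,0,0],[0,0,0]],
])

```text
t: 46.92
tool_pos: [0.4881, 0.1199, 0.1006]
eef_rot: [-0.0, 0.672, 0.74, -0.0]
contact_force: [1.8, 0.3, 3.7]
gripper_width: 0.0631
finger_force: 55.0
```

Call:
carry_out([
  [[0,0,1.5],[0,0,0]],
  [[0,0,0],[0,0,0]],
  [[0,0,0],[0,0,0]],
])

```text
t: 47.17
tool_pos: [0.4881, 0.1199, 0.0991]
eef_rot: [0.0, 0.672, 0.74, -0.0]
contact_force: [1.6, -0.2, 2.1]
gripper_width: 0.0629
finger_force: 55.0
```

Call:
carry_out([
  [[0,0,0],[0,0,0]],
  [[0,0,0],[0,0,0]],
  [[0,0,0],[0,0,0]],
  [[0,0,0],[0,0,0]],
  [[0,0,0],[0,0,0]],
], jaw=94)

```text
t: 47.58
tool_pos: [0.4879, 0.1199, 0.0989]
eef_rot: [-0.0, 0.672, 0.74, -0.0]
contact_force: [1.0, 0.1, 0.6]
gripper_width: 0.0923
finger_force: 0.0
```

Call:
carry_out([
  [[0,0,-30],[0,0,0]],
  [[0,0,-40],[0,0,0]],
  [[0,0,-40],[0,0,0]],
  [[0,0,-10],[0,0,0]],
  [[0,0,0],[0,0,0]],
])

```text
t: 48.0
tool_pos: [0.4892, 0.1201, 0.222]
eef_rot: [0.002, 0.672, 0.74, 0.002]
contact_force: [0.0, -0.0, -0.1]
gripper_width: 0.094
finger_force: 0.0
```

Call:
carry_out([
  [[0,0,0],[0,0,0]],
  [[0,0,0],[0,0,0]],
])

```text
t: 48.17
tool_pos: [0.4875, 0.1198, 0.2173]
eef_rot: [-0.001, 0.672, 0.74, -0.001]
contact_force: [-0.9, 0.1, 0.0]
gripper_width: 0.094
finger_force: 0.0
```

Run:
```python
from h import *
f=wcam("w7",(160,40,480,280),2.5)
for d in dishes(f,lambda u,v,c:.141,mina=1500): print(*d)
plan([448,-116,210],1.4)
```

```text
48.17 [0.4875 0.1198 0.2173] [-0.0008  0.6722  0.7404 -0.0011] [-0.9  0.1  0. ] 0.09399544134834457 0.0
Y [257. 390.] [444.7 -84.5] 104.5 28.2 6.44
Y [319. 190.] [487.6 119.6] 148.3 63.8 -84.33
from [487.5 119.8 217.2] n 14
[[-16.5, -4.4, 0.5], [-0.0001, 0.0002, 0.1173]],[[-16.9, -2.5, 0.5], [-0.0001, 0.0002, 0.1173]],[[-17.1, -0.5, 0.5], [-0.0001, 0.0002, 0.1173]],[[-17.0, 1.5, 0.5], [-0.0001, 0.0002, 0.1173]],[[-16.7, 3.5, 0.5], [-0.0001, 0.0002, 0.1173]]
[[-16.2, 5.4, 0.5], [-0.0001, 0.0002, 0.1173]],[[-15.4, 7.3, 0.5], [-0.0001, 0.0002, 0.1173]],[[-14.5, 9.1, 0.5], [-0.0001, 0.0002, 0.1173]],[[-13.3, 10.7, 0.5], [-0.0001, 0.0002, 0.1173]],[[-12.0, 12.2, 0.5], [-0.0001, 0.0002, 0.1173]]
[[-10.5, 13.5, 0.5], [-0.0001, 0.0002, 0.1173]],[[-8.8, 14.6, 0.5], [-0.0001, 0.0002, 0.1173]],[[-7.0, 15.6, 0.5], [-0.0001, 0.0002, 0.1173]],[[-5.2, 16.3, 0.5], [-0.0001, 0.0002, 0.1173]],
```

View pics/w7.png

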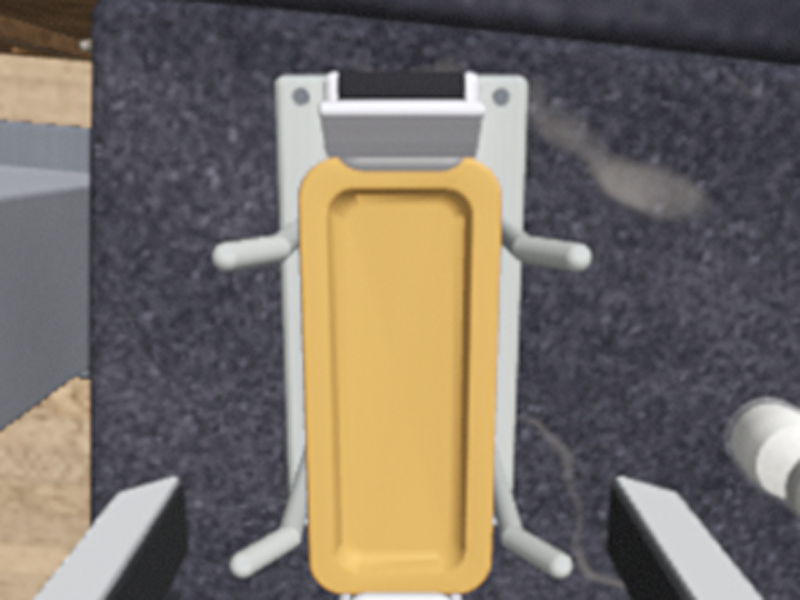

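Call:
carry_out([
  [[-16.5,-4.5,0],[0,0,0.117]],
  [[-17,-2.5,0],[0,0,0.117]],
  [[-17,-0.5,0],[0,0,0.117]],
  [[-17,1.5,0],[0,0,0.117]],
  [[-16.5,3.5,0],[0,0,0.117]],
])

```text
t: 48.63
tool_pos: [0.4733, 0.0351, 0.2176]
eef_rot: [-0.001, 0.859, 0.513, -0.001]
contact_force: [0.2, -0.4, 0.3]
gripper_width: 0.094
finger_force: 0.0
```

Call:
carry_out([
  [[-16,5.5,0],[0,0,0.117]],
  [[-15.5,7.5,0],[0,0,0.117]],
  [[-14.5,9,0],[0,0,0.117]],
  [[-13.5,10.5,10],[0,0,0.117]],
  [[-12,12,10],[0,0,0.117]],
])

```text
t: 49.05
tool_pos: [0.4594, -0.049, 0.1977]
eef_rot: [-0.0, 0.97, 0.243, -0.001]
contact_force: [0.3, 0.8, -1.0]
gripper_width: 0.094
finger_force: 0.0
```

Call:
carry_out([
  [[-10.5,13.5,15],[0,0,0.117]],
  [[-9,14.5,15],[0,0,0.117]],
  [[-7,15.5,15],[0,0,0.117]],
  [[-5,16.5,15],[0,0,0.117]],
  [[0,0,0],[0,0,0]],
])

```text
t: 49.47
tool_pos: [0.4467, -0.1171, 0.1353]
eef_rot: [-0.001, 1.0, 0.011, -0.003]
contact_force: [-0.7, 0.4, -0.8]
gripper_width: 0.0941
finger_force: 0.0
```

Call:
carry_out([
  [[0,0,0],[0,0,0]],
  [[0,0,0],[0,0,0]],
  [[0,0,0],[0,0,0]],
])

```text
t: 49.72
tool_pos: [0.4493, -0.1151, 0.1395]
eef_rot: [0.0, 1.0, 0.016, 0.0]
contact_force: [0.2, -0.2, 0.4]
gripper_width: 0.0939
finger_force: 0.0
```

Run:
```python
from h import *
f=wcam()
for d in dishes(f,lambda u,v,c:.025,mina=1500): print(*d)
plan([447.5,-116,-11],1.1)
```

```text
49.72 [ 0.4493 -0.1151  0.1395] [1.000e-04 9.999e-01 1.620e-02 3.000e-04] [ 0.2 -0.2  0.4] 0.09391294598376781 0.0
Y [429. 204.] [ 432.  -224.6] 148.4 63.5 2.6
Y [318. 182.] [ 447.2 -115.7] 148.6 62.7 1.15
Y [629. 179.] [ 462.5 -409.4] 146.6 32.8 16.32
Y [ 18. 150.] [469.9 157.9] 116.1 53.8 -12.11
from [ 449.3 -115.1  139.6] n 4
[[-0.5, 0.2, 37.7], [0.0001, -0.0002, 0.0032]],[[-0.5, 0.2, 37.7], [0.0001, -0.0002, 0.0032]],[[-0.5, 0.2, 37.7], [0.0001, -0.0002, 0.0032]],[[-0.5, 0.2, 37.7], [0.0001, -0.0002, 0.0032]],
```

Call:
carry_out([
  [[-1,0.5,38],[0,0,0.006]],
  [[-1,0,38],[0,0,0.006]],
  [[0,0,35],[0,0,0]],
  [[0,0,22],[0,0,0]],
  [[0,0,12],[0,0,0]],
])

```text
t: 50.18
tool_pos: [0.4459, -0.1153, -0.0083]
eef_rot: [-0.001, 1.0, 0.01, -0.001]
contact_force: [-1.4, -0.8, 0.1]
gripper_width: 0.0941
finger_force: 0.0
```

Call:
carry_out([
  [[0,0,5],[0,0,0]],
  [[0,0,0],[0,0,0]],
  [[0,0,0],[0,0,0]],
  [[0,0,0],[0,0,0]],
  [[0,0,0],[0,0,0]],
])

```text
t: 50.6
tool_pos: [0.4476, -0.1164, -0.0099]
eef_rot: [0.0, 1.0, 0.009, 0.001]
contact_force: [-0.1, -0.3, 0.4]
gripper_width: 0.0939
finger_force: 0.0
```

Call:
carry_out([
  [[0,-0.5,1],[0,0,0]],
  [[0,0,0],[0,0,0]],
  [[0,0,0],[0,0,0]],
  [[0,0,0],[0,0,0]],
  [[0,0,0],[0,0,0]],
], jaw=50)

```text
t: 51.02
tool_pos: [0.4469, -0.1158, -0.0119]
eef_rot: [-0.0, 1.0, 0.009, 0.0]
contact_force: [0.8, 1.1, -0.6]
gripper_width: 0.0644
finger_force: 0.6
```

Call:
carry_out([
  [[0,0,0],[0,0,0]],
  [[0,0,0],[0,0,0]],
  [[0,0,0],[0,0,0]],
])

```text
t: 51.27
tool_pos: [0.4469, -0.1158, -0.0119]
eef_rot: [-0.0, 1.0, 0.009, -0.0]
contact_force: [-0.1, 0.4, 1.7]
gripper_width: 0.0632
finger_force: 55.0
```

Call:
carry_out([
  [[0,0,-10],[0,0,0]],
  [[0,0,-30],[0,0,0]],
  [[0,0,-40],[0,0,0]],
  [[0,0,-40],[0,0,0]],
  [[0,0,-40],[0,0,0]],
])

```text
t: 51.68
tool_pos: [0.4462, -0.1156, 0.1505]
eef_rot: [-0.0, 1.0, 0.009, -0.0]
contact_force: [0.7, 0.2, -1.2]
gripper_width: 0.0633
finger_force: 55.0
```

Call:
carry_out([
  [[0,0,-40],[0,0,0]],
  [[0,0,-20],[0,0,0]],
  [[0,0,-10],[0,0,0]],
  [[0,0,0],[0,0,0]],
  [[0,0,0],[0,0,0]],
])

```text
t: 52.1
tool_pos: [0.4464, -0.1156, 0.217]
eef_rot: [-0.0, 1.0, 0.009, -0.001]
contact_force: [-0.4, -0.0, -3.1]
gripper_width: 0.0631
finger_force: 55.0
```

Run:
```python
from h import *
inhand("Y")
plan([488.3,119.7,220],95.4)
```

```text
52.1 [ 0.4464 -0.1156  0.217 ] [-2.0e-04  1.0e+00  8.6e-03 -7.0e-04] [-0.4 -0.  -3.1] 0.06311399394220767 54.99927520751953
end x 75.3 tilt 0.003 sides [[-30.9, 48.4], [-31.2, 49.5], [-31.4, 50.7], [-31.2, 52.0]]
from [ 446.2 -115.6  216.4] n 14
[[3.3, -16.8, -0.3], [-0.0002, 0.0001, -0.1177]],[[5.2, -16.2, -0.3], [-0.0002, 0.0001, -0.1177]],[[7.1, -15.5, -0.3], [-0.0002, 0.0001, -0.1177]],[[8.9, -14.6, -0.3], [-0.0002, 0.0001, -0.1177]],[[10.5, -13.4, -0.3], [-0.0002, 0.0001, -0.1177]]
[[12.0, -12.1, -0.3], [-0.0002, 0.0001, -0.1177]],[[13.4, -10.6, -0.3], [-0.0002, 0.0001, -0.1177]],[[14.5, -9.0, -0.3], [-0.0002, 0.0001, -0.1177]],[[15.5, -7.2, -0.3], [-0.0002, 0.0001, -0.1177]],[[16.2, -5.3, -0.3], [-0.0002, 0.0001, -0.1177]]
[[16.7, -3.4, -0.3], [-0.0002, 0.0001, -0.1177]],[[17.0, -1.4, -0.3], [-0.0002, 0.0001, -0.1177]],[[17.1, 0.6, -0.3], [-0.0002, 0.0001, -0.1177]],[[16.9, 2.6, -0.3], [-0.0002, 0.0001, -0.1177]],
```

Call:
carry_out([
  [[3.5,-17,0],[0,0,-0.1178]],
  [[5.5,-16.5,0],[0,0,-0.1178]],
  [[7,-15.5,0],[0,0,-0.1178]],
  [[9,-14.5,0],[0,0,-0.1178]],
  [[10.5,-13.5,0],[0,0,-0.1178]],
])

```text
t: 52.57
tool_pos: [0.4617, -0.0304, 0.216]
eef_rot: [-0.001, 0.954, 0.301, -0.002]
contact_force: [-0.3, 0.3, -2.5]
gripper_width: 0.0634
finger_force: 55.0
```

Call:
carry_out([
  [[12,-12,0],[0,0,-0.1178]],
  [[13.5,-10.5,0],[0,0,-0.1178]],
  [[14.5,-9,0],[0,0,-0.1178]],
  [[15.5,-7,0],[0,0,-0.1178]],
  [[16.5,-5.5,0],[0,0,-0.1178]],
])

```text
t: 52.98
tool_pos: [0.4769, 0.0537, 0.216]
eef_rot: [-0.001, 0.825, 0.565, -0.001]
contact_force: [-0.0, 0.2, -1.5]
gripper_width: 0.0627
finger_force: 55.0
```

Call:
carry_out([
  [[17,-3.5,0],[0,0,-0.1178]],
  [[17,-1.5,0],[0,0,-0.1178]],
  [[17,0.5,0],[0,0,-0.1178]],
  [[17,2.5,0],[0,0,-0.1178]],
  [[0,0,0],[0,0,0]],
])

```text
t: 53.4
tool_pos: [0.4886, 0.1225, 0.2158]
eef_rot: [-0.001, 0.669, 0.743, -0.001]
contact_force: [0.0, 0.1, -2.7]
gripper_width: 0.0628
finger_force: 55.0
```

Call:
carry_out([
  [[0,0,20],[0,0,0]],
  [[0,0,20],[0,0,0]],
  [[0,0,7],[0,0,0]],
  [[0,0,0],[0,0,0]],
  [[0,0,0],[0,0,0]],
])

```text
t: 53.82
tool_pos: [0.4891, 0.1202, 0.171]
eef_rot: [-0.0, 0.673, 0.74, -0.0]
contact_force: [-0.5, 0.5, -1.1]
gripper_width: 0.0629
finger_force: 55.0
```

Call:
carry_out([
  [[0,0,0],[0,0,0]],
  [[0,0,0],[0,0,0]],
  [[0,0,0],[0,0,0]],
])

```text
t: 54.07
tool_pos: [0.4895, 0.1205, 0.1718]
eef_rot: [0.0, 0.673, 0.74, 0.0]
contact_force: [-0.1, -0.0, -2.2]
gripper_width: 0.0629
finger_force: 55.0
```

Run:
```python
from h import *
inhand("Y")
plan([488.2,119.6,125],95.4)
```

```text
54.07 [0.4895 0.1205 0.1718] [4.000e-04 6.726e-01 7.400e-01 5.000e-04] [-0.1 -0.  -2.2] 0.06285292470100799 54.99924123287201
end x 74.2 tilt 0.001 sides [[-32.2, 31.4], [-32.4, 31.7], [-32.2, 31.5], [-32.5, 31.8]]
from [489.4 120.5 171.7] n 2
[[-0.4, -0.7, 23.3], [0.0005, -0.0, 0.0006]],[[-0.4, -0.7, 23.3], [0.0005, -0.0, 0.0006]],
```

Call:
carry_out([
  [[-0.4,-1.2,8],[0,0,0]],
  [[0,0,8],[0,0,0]],
  [[0,0,8],[0,0,0]],
  [[0,0,8],[0,0,0]],
  [[0,0,6],[0,0,0]],
])

```text
t: 54.53
tool_pos: [0.4876, 0.1199, 0.1316]
eef_rot: [-0.0, 0.672, 0.74, -0.001]
contact_force: [-0.9, -0.1, -1.1]
gripper_width: 0.063
finger_force: 55.0
```

Call:
carry_out([
  [[0,0,4],[0,0,0]],
  [[0,0,0],[0,0,0]],
  [[0,0,0],[0,0,0]],
])

```text
t: 54.78
tool_pos: [0.488, 0.12, 0.129]
eef_rot: [-0.0, 0.672, 0.74, -0.0]
contact_force: [0.4, 0.2, -1.9]
gripper_width: 0.063
finger_force: 55.0
```

Call:
carry_out([
  [[0,0,4],[0,0,0]],
  [[0,0,4],[0,0,0]],
  [[0,0,4],[0,0,0]],
])

```text
t: 55.03
tool_pos: [0.4892, 0.1204, 0.1186]
eef_rot: [0.001, 0.672, 0.74, 0.002]
contact_force: [-0.1, -1.8, 5.6]
gripper_width: 0.0624
finger_force: 55.0
```

Call:
carry_out([
  [[0,0,4],[0,0,0]],
  [[0,0,4],[0,0,0]],
  [[0,0,4],[0,0,0]],
])

```text
t: 55.28
tool_pos: [0.4886, 0.1201, 0.1053]
eef_rot: [0.001, 0.672, 0.74, 0.001]
contact_force: [3.4, -0.5, -1.3]
gripper_width: 0.0626
finger_force: 55.0
```

Call:
carry_out([
  [[0,0,4],[0,0,0]],
  [[0,0,2.5],[0,0,0]],
  [[0,0,0],[0,0,0]],
  [[0,0,0],[0,0,0]],
])

```text
t: 55.62
tool_pos: [0.488, 0.12, 0.0985]
eef_rot: [-0.0, 0.672, 0.74, -0.0]
contact_force: [0.9, 0.8, 3.0]
gripper_width: 0.0631
finger_force: 55.0
```

Release, rise, check; then go to the next dish.

Call:
carry_out([
  [[0,0,0],[0,0,0]],
  [[0,0,0],[0,0,0]],
  [[0,0,0],[0,0,0]],
  [[0,0,0],[0,0,0]],
  [[0,0,0],[0,0,0]],
], jaw=94)

```text
t: 56.03
tool_pos: [0.4879, 0.12, 0.0984]
eef_rot: [-0.0, 0.672, 0.74, -0.0]
contact_force: [-0.0, -0.3, -0.6]
gripper_width: 0.0921
finger_force: 0.0
```

Call:
carry_out([
  [[0,0,-30],[0,0,0]],
  [[0,0,-40],[0,0,0]],
  [[0,0,-40],[0,0,0]],
  [[0,0,-10],[0,0,0]],
  [[0,0,0],[0,0,0]],
])

```text
t: 56.45
tool_pos: [0.4891, 0.1202, 0.2216]
eef_rot: [0.002, 0.672, 0.74, 0.002]
contact_force: [0.1, 0.1, 0.2]
gripper_width: 0.0936
finger_force: 0.0
```

Call:
carry_out([
  [[0,0,0],[0,0,0]],
  [[0,0,0],[0,0,0]],
])

```text
t: 56.62
tool_pos: [0.4874, 0.1199, 0.2168]
eef_rot: [-0.001, 0.672, 0.74, -0.001]
contact_force: [-0.3, -0.3, -0.1]
gripper_width: 0.0939
finger_force: 0.0
```

Run:
```python
from h import *
f=wcam()
for d in dishes(f,lambda u,v,c:.141,mina=1500): print(*d)
plan([432,-224.6,200],2.6)
```

```text
56.62 [0.4874 0.1199 0.2168] [-0.0008  0.6725  0.7401 -0.0011] [-0.3 -0.3 -0.1] 0.09394099634273234 0.0
Y [257. 390.] [444.5 -83.9] 104.1 28.1 6.39
Y [319. 190.] [487.5 119.8] 148.0 63.8 -84.4
from [487.4 119.9 216.7] n 14
[[-24.1, -6.3, 1.2], [-0.0001, 0.0002, 0.1158]],[[-24.7, -3.5, 1.2], [-0.0001, 0.0002, 0.1158]],[[-24.9, -0.6, 1.2], [-0.0001, 0.0002, 0.1158]],[[-24.8, 2.3, 1.2], [-0.0001, 0.0002, 0.1158]],[[-24.4, 5.2, 1.2], [-0.0001, 0.0002, 0.1158]]
[[-23.6, 7.9, 1.2], [-0.0001, 0.0002, 0.1158]],[[-22.5, 10.6, 1.2], [-0.0001, 0.0002, 0.1158]],[[-21.2, 13.1, 1.2], [-0.0001, 0.0002, 0.1158]],[[-19.5, 15.5, 1.2], [-0.0001, 0.0002, 0.1158]],[[-17.6, 17.7, 1.2], [-0.0001, 0.0002, 0.1158]]
[[-15.4, 19.6, 1.2], [-0.0001, 0.0002, 0.1158]],[[-13.1, 21.2, 1.2], [-0.0001, 0.0002, 0.1158]],[[-10.5, 22.6, 1.2], [-0.0001, 0.0002, 0.1158]],[[-7.9, 23.7, 1.2], [-0.0001, 0.0002, 0.1158]],
```

Held (rim at 141 mm). Next mat dish at (432, −224.6).

Call:
carry_out([
  [[-24,-6.5,0],[0,0,0.116]],
  [[-24.5,-3.5,0],[0,0,0.116]],
  [[-25,-0.5,0],[0,0,0.116]],
  [[-25,2.5,0],[0,0,0.116]],
  [[-24.5,5,0],[0,0,0.116]],
])

```text
t: 57.08
tool_pos: [0.4672, -0.0042, 0.2171]
eef_rot: [-0.001, 0.857, 0.515, -0.001]
contact_force: [1.1, 0.0, 0.1]
gripper_width: 0.0937
finger_force: 0.0
```

Call:
carry_out([
  [[-23.5,8,0],[0,0,0.116]],
  [[-22.5,10.5,0],[0,0,0.116]],
  [[-21,13,10],[0,0,0.116]],
  [[-19.5,15.5,10],[0,0,0.116]],
  [[-17.5,17.5,10],[0,0,0.116]],
])

```text
t: 57.5
tool_pos: [0.4472, -0.1265, 0.1868]
eef_rot: [-0.001, 0.969, 0.248, -0.001]
contact_force: [0.5, 1.0, -0.5]
gripper_width: 0.094
finger_force: 0.0
```

Call:
carry_out([
  [[-15.5,19.5,12],[0,0,0.116]],
  [[-13,21,12],[0,0,0.116]],
  [[-10.5,22.5,12],[0,0,0.116]],
  [[-8,23.5,12],[0,0,0.116]],
  [[0,0,0],[0,0,0]],
])

```text
t: 57.92
tool_pos: [0.4296, -0.2256, 0.1369]
eef_rot: [-0.001, 1.0, 0.016, -0.002]
contact_force: [0.7, 0.1, -0.3]
gripper_width: 0.0939
finger_force: 0.0
```

Call:
carry_out([
  [[0,0,0],[0,0,0]],
  [[0,0,0],[0,0,0]],
  [[0,0,0],[0,0,0]],
  [[0,0,0],[0,0,0]],
])

```text
t: 58.25
tool_pos: [0.4321, -0.2227, 0.1408]
eef_rot: [0.0, 1.0, 0.022, 0.0]
contact_force: [0.2, -0.3, -0.3]
gripper_width: 0.0941
finger_force: 0.0
```

Run:
```python
from h import *
f=wcam()
for d in dishes(f,lambda u,v,c:.025,mina=1500): print(*d)
plan([432,-224.8,-11.5],2.6)
```

```text
58.25 [ 0.4321 -0.2227  0.1408] [1.000e-04 9.998e-01 2.230e-02 2.000e-04] [ 0.2 -0.3 -0.3] 0.09408740209669626 0.0
Y [320. 180.] [ 431.7 -225.1] 148.2 62.8 2.54
Y [553. 150.] [ 470.6 -439.8] 148.4 65.4 3.37
from [ 432.1 -222.8  140.9] n 5
[[-0.0, 0.4, 30.5], [0.0001, -0.0001, -0.0002]],[[-0.0, 0.4, 30.5], [0.0001, -0.0001, -0.0002]],[[-0.0, 0.4, 30.5], [0.0001, -0.0001, -0.0002]],[[-0.0, 0.4, 30.5], [0.0001, -0.0001, -0.0002]],[[-0.0, 0.4, 30.5], [0.0001, -0.0001, -0.0002]]
```

Call:
carry_out([
  [[-0.3,1,38],[0,0,0]],
  [[0,1,38],[0,0,0]],
  [[0,0,35],[0,0,0]],
  [[0,0,23],[0,0,0]],
  [[0,0,12],[0,0,0]],
])

```text
t: 58.72
tool_pos: [0.4304, -0.2242, -0.0082]
eef_rot: [-0.001, 1.0, 0.022, -0.001]
contact_force: [0.0, -0.5, -0.5]
gripper_width: 0.0939
finger_force: 0.0
```

Call:
carry_out([
  [[0,0,5],[0,0,0]],
  [[0,0,0],[0,0,0]],
  [[0,0,0],[0,0,0]],
  [[0,0,0],[0,0,0]],
  [[0,0,0],[0,0,0]],
])

```text
t: 59.13
tool_pos: [0.4322, -0.2257, -0.0094]
eef_rot: [0.001, 1.0, 0.021, 0.001]
contact_force: [-0.8, 0.5, 0.0]
gripper_width: 0.0938
finger_force: 0.0
```

Call:
carry_out([
  [[0,-0.5,1],[0,0,0]],
  [[0,0,0],[0,0,0]],
  [[0,0,0],[0,0,0]],
  [[0,0,0],[0,0,0]],
  [[0,0,0],[0,0,0]],
], jaw=50)

```text
t: 59.55
tool_pos: [0.4315, -0.225, -0.0114]
eef_rot: [-0.0, 1.0, 0.021, 0.0]
contact_force: [-0.3, -0.5, 0.3]
gripper_width: 0.0643
finger_force: 0.3
```

Call:
carry_out([
  [[0,0,0],[0,0,0]],
  [[0,0,0],[0,0,0]],
  [[0,0,0],[0,0,0]],
])

```text
t: 59.8
tool_pos: [0.4315, -0.225, -0.0114]
eef_rot: [0.0, 1.0, 0.021, 0.0]
contact_force: [-0.1, 0.2, 1.5]
gripper_width: 0.063
finger_force: 55.0
```

Call:
carry_out([
  [[0,0,-10],[0,0,0]],
  [[0,0,-30],[0,0,0]],
  [[0,0,-40],[0,0,0]],
  [[0,0,-40],[0,0,0]],
  [[0,0,-40],[0,0,0]],
])

```text
t: 60.22
tool_pos: [0.431, -0.2246, 0.151]
eef_rot: [-0.0, 1.0, 0.021, -0.0]
contact_force: [0.8, -0.3, -1.5]
gripper_width: 0.0629
finger_force: 55.0
```

Call:
carry_out([
  [[0,0,-40],[0,0,0]],
  [[0,0,-20],[0,0,0]],
  [[0,0,-10],[0,0,0]],
  [[0,0,0],[0,0,0]],
  [[0,0,0],[0,0,0]],
])

```text
t: 60.63
tool_pos: [0.4311, -0.2247, 0.2175]
eef_rot: [-0.0, 1.0, 0.021, -0.001]
contact_force: [0.6, 0.1, -1.6]
gripper_width: 0.0633
finger_force: 55.0
```

Run:
```python
from h import *
inhand("Y")
plan([488.2,119.7,218],95.4)
```

```text
60.63 [ 0.4311 -0.2247  0.2175] [-4.000e-04  9.998e-01  2.120e-02 -6.000e-04] [ 0.6  0.1 -1.6] 0.06331038933732941 54.99930202960968
end x 74.8 tilt 0.001 sides [[-30.4, 32.0], [-31.1, 32.7], [-30.9, 32.5], [-30.7, 32.8]]
from [ 430.9 -224.6  216.8] n 14
[[5.1, -24.4, -0.1], [-0.0002, 0.0, -0.1159]],[[7.9, -23.6, -0.1], [-0.0002, 0.0, -0.1159]],[[10.6, -22.6, -0.1], [-0.0002, 0.0, -0.1159]],[[13.1, -21.2, -0.1], [-0.0002, 0.0, -0.1159]],[[15.5, -19.5, -0.1], [-0.0002, 0.0, -0.1159]]
[[17.7, -17.6, -0.1], [-0.0002, 0.0, -0.1159]],[[19.6, -15.4, -0.1], [-0.0002, 0.0, -0.1159]],[[21.2, -13.1, -0.1], [-0.0002, 0.0, -0.1159]],[[22.6, -10.5, -0.1], [-0.0002, 0.0, -0.1159]],[[23.7, -7.9, -0.1], [-0.0002, 0.0, -0.1159]]
[[24.4, -5.1, -0.1], [-0.0002, 0.0, -0.1159]],[[24.8, -2.2, -0.1], [-0.0002, 0.0, -0.1159]],[[24.9, 0.7, -0.1], [-0.0002, 0.0, -0.1159]],[[24.7, 3.6, -0.1], [-0.0002, 0.0, -0.1159]],
```

Call:
carry_out([
  [[5,-24.5,0],[0,0,-0.116]],
  [[8,-23.5,0],[0,0,-0.116]],
  [[10.5,-22.5,0],[0,0,-0.116]],
  [[13,-21,0],[0,0,-0.116]],
  [[15.5,-19.5,0],[0,0,-0.116]],
])

```text
t: 61.1
tool_pos: [0.4511, -0.101, 0.2166]
eef_rot: [-0.001, 0.951, 0.309, -0.001]
contact_force: [0.8, -0.5, -1.4]
gripper_width: 0.0631
finger_force: 55.0
```

Call:
carry_out([
  [[17.5,-17.5,0],[0,0,-0.116]],
  [[19.5,-15.5,0],[0,0,-0.116]],
  [[21,-13,0],[0,0,-0.116]],
  [[22.5,-10.5,0],[0,0,-0.116]],
  [[23.5,-8,0],[0,0,-0.116]],
])

```text
t: 61.52
tool_pos: [0.471, 0.0213, 0.2166]
eef_rot: [-0.001, 0.823, 0.568, -0.001]
contact_force: [0.9, 0.1, -2.1]
gripper_width: 0.063
finger_force: 55.0
```

Call:
carry_out([
  [[24.5,-5,0],[0,0,-0.116]],
  [[25,-2,0],[0,0,-0.116]],
  [[25,0.5,0],[0,0,-0.116]],
  [[24.5,3.5,0],[0,0,-0.116]],
  [[0,0,0],[0,0,0]],
])

```text
t: 61.93
tool_pos: [0.4875, 0.1215, 0.2163]
eef_rot: [-0.001, 0.669, 0.743, -0.001]
contact_force: [-0.8, -0.2, -1.4]
gripper_width: 0.0631
finger_force: 55.0
```

Call:
carry_out([
  [[0,0,20],[0,0,0]],
  [[0,0,20],[0,0,0]],
  [[0,0,7],[0,0,0]],
  [[0,0,0],[0,0,0]],
  [[0,0,0],[0,0,0]],
])

```text
t: 62.35
tool_pos: [0.4879, 0.1182, 0.1714]
eef_rot: [-0.0, 0.673, 0.74, -0.0]
contact_force: [0.0, 0.3, -0.2]
gripper_width: 0.0628
finger_force: 55.0
```

Call:
carry_out([
  [[0,0,0],[0,0,0]],
  [[0,0,0],[0,0,0]],
  [[0,0,0],[0,0,0]],
])

```text
t: 62.6
tool_pos: [0.4884, 0.1185, 0.1723]
eef_rot: [0.0, 0.673, 0.74, 0.0]
contact_force: [0.1, -0.5, -0.6]
gripper_width: 0.0627
finger_force: 55.0
```

Run:
```python
from h import *
inhand("Y")
plan([488.2,119.7,125],95.4)
```

```text
62.6 [0.4884 0.1185 0.1723] [4.000e-04 6.726e-01 7.400e-01 5.000e-04] [ 0.1 -0.5 -0.6] 0.06265487870176793 54.99932527542114
end x 74.7 tilt 0.001 sides [[-31.7, 31.4], [-32.4, 31.2], [-32.2, 31.5], [-32.0, 31.8]]
from [488.3 118.5 172.1] n 2
[[0.6, 0.0, 23.6], [0.0005, -0.0, 0.0006]],[[0.6, 0.0, 23.6], [0.0005, -0.0, 0.0006]],
```

Call:
carry_out([
  [[1.4,-0.3,8],[0,0,0]],
  [[0,0,8],[0,0,0]],
  [[0,0,8],[0,0,0]],
  [[0,0,8],[0,0,0]],
  [[0,0,6],[0,0,0]],
])

```text
t: 63.07
tool_pos: [0.4872, 0.1199, 0.1321]
eef_rot: [-0.0, 0.672, 0.74, -0.001]
contact_force: [0.6, 0.0, -1.2]
gripper_width: 0.063
finger_force: 55.0
```

Call:
carry_out([
  [[0,0,4],[0,0,0]],
  [[0,0,0],[0,0,0]],
  [[0,0,0],[0,0,0]],
])

```text
t: 63.32
tool_pos: [0.4877, 0.1199, 0.1295]
eef_rot: [-0.0, 0.672, 0.74, -0.0]
contact_force: [0.0, -1.1, -1.7]
gripper_width: 0.0631
finger_force: 55.0
```

Call:
carry_out([
  [[0,0,4],[0,0,0]],
  [[0,0,4],[0,0,0]],
  [[0,0,4],[0,0,0]],
])

```text
t: 63.57
tool_pos: [0.4887, 0.1204, 0.1189]
eef_rot: [0.001, 0.672, 0.74, 0.002]
contact_force: [0.9, -1.2, 6.0]
gripper_width: 0.0632
finger_force: 55.0
```

Call:
carry_out([
  [[0,0,4],[0,0,0]],
  [[0,0,4],[0,0,0]],
  [[0,0,4],[0,0,0]],
])

```text
t: 63.82
tool_pos: [0.4881, 0.1201, 0.1057]
eef_rot: [0.0, 0.672, 0.74, 0.001]
contact_force: [2.6, 1.1, -1.5]
gripper_width: 0.0627
finger_force: 55.0
```

Call:
carry_out([
  [[0,0,4],[0,0,0]],
  [[0,0,3],[0,0,0]],
  [[0,0,0],[0,0,0]],
  [[0,0,0],[0,0,0]],
])

```text
t: 64.15
tool_pos: [0.4875, 0.1198, 0.0985]
eef_rot: [-0.0, 0.672, 0.74, -0.0]
contact_force: [1.0, 0.6, 4.0]
gripper_width: 0.063
finger_force: 55.0
```

Call:
carry_out([
  [[0,0,0],[0,0,0]],
  [[0,0,0],[0,0,0]],
  [[0,0,0],[0,0,0]],
  [[0,0,0],[0,0,0]],
  [[0,0,0],[0,0,0]],
], jaw=94)

```text
t: 64.57
tool_pos: [0.4875, 0.1199, 0.0985]
eef_rot: [-0.0, 0.672, 0.74, -0.0]
contact_force: [-0.5, 0.1, 0.5]
gripper_width: 0.092
finger_force: 0.0
```

Call:
carry_out([
  [[0,0,-30],[0,0,0]],
  [[0,0,-40],[0,0,0]],
  [[0,0,-40],[0,0,0]],
  [[0,0,-10],[0,0,0]],
  [[0,0,0],[0,0,0]],
])

```text
t: 64.98
tool_pos: [0.4887, 0.1201, 0.2216]
eef_rot: [0.002, 0.672, 0.74, 0.002]
contact_force: [0.9, 0.0, -0.4]
gripper_width: 0.0939
finger_force: 0.0
```

Call:
carry_out([
  [[0,0,0],[0,0,0]],
  [[0,0,0],[0,0,0]],
])

```text
t: 65.15
tool_pos: [0.487, 0.1198, 0.2168]
eef_rot: [-0.001, 0.672, 0.74, -0.001]
contact_force: [0.6, 0.3, -0.7]
gripper_width: 0.0939
finger_force: 0.0
```

Run:
```python
from h import *
f=wcam()
for d in dishes(f,lambda u,v,c:.141,mina=1500): print(*d)
plan([470.6,-440,190],3.3)
```

```text
65.15 [0.487  0.1198 0.2168] [-0.0008  0.6725  0.7401 -0.001 ] [ 0.6  0.3 -0.7] 0.09388791131373209 0.0
Y [320. 190.] [487.1 119.8] 148.0 63.8 -84.41
from [487.  119.8 216.7] n 15
[[-37.0, -4.6, 1.8], [-0.0001, 0.0002, 0.1073]],[[-37.3, -0.7, 1.8], [-0.0001, 0.0002, 0.1073]],[[-37.2, 3.3, 1.8], [-0.0001, 0.0002, 0.1073]],[[-36.6, 7.3, 1.8], [-0.0001, 0.0002, 0.1073]],[[-35.6, 11.2, 1.8], [-0.0001, 0.0002, 0.1073]]
[[-34.2, 14.9, 1.8], [-0.0001, 0.0002, 0.1073]],[[-32.4, 18.5, 1.8], [-0.0001, 0.0002, 0.1073]],[[-30.3, 21.9, 1.8], [-0.0001, 0.0002, 0.1073]],[[-27.7, 25.0, 1.8], [-0.0001, 0.0002, 0.1073]],[[-24.9, 27.8, 1.8], [-0.0001, 0.0002, 0.1073]]
[[-21.8, 30.3, 1.8], [-0.0001, 0.0002, 0.1073]],[[-18.4, 32.5, 1.8], [-0.0001, 0.0002, 0.1073]],[[-14.8, 34.3, 1.8], [-0.0001, 0.0002, 0.1073]],[[-11.1, 35.7, 1.8], [-0.0001, 0.0002, 0.1073]],[[-7.2, 36.6, 1.8], [-0.0001, 0.0002, 0.1073]]
```

Call:
carry_out([
  [[-37,-4.5,0],[0,0,0.107]],
  [[-37,-0.5,0],[0,0,0.107]],
  [[-37,3.5,0],[0,0,0.107]],
  [[-36.5,7.5,0],[0,0,0.107]],
  [[-35.5,11,0],[0,0,0.107]],
])

```text
t: 65.62
tool_pos: [0.482, -0.0675, 0.2172]
eef_rot: [-0.001, 0.846, 0.534, -0.001]
contact_force: [0.4, -0.7, -0.5]
gripper_width: 0.0939
finger_force: 0.0
```

Call:
carry_out([
  [[-34,15,0],[0,0,0.107]],
  [[-32.5,18.5,0],[0,0,0.107]],
  [[-30.5,22,0],[0,0,0.107]],
  [[-27.5,25,5],[0,0,0.107]],
  [[-25,28,5],[0,0,0.107]],
])

```text
t: 66.03
tool_pos: [0.4773, -0.2544, 0.2071]
eef_rot: [-0.001, 0.957, 0.291, -0.001]
contact_force: [1.4, 0.1, -0.2]
gripper_width: 0.0939
finger_force: 0.0
```

Call:
carry_out([
  [[-22,30.5,5],[0,0,0.107]],
  [[-18.5,32.5,5],[0,0,0.107]],
  [[-15,34.5,5],[0,0,0.107]],
  [[-11,35.5,5],[0,0,0.107]],
  [[-7,36.5,5],[0,0,0.107]],
])

```text
t: 66.45
tool_pos: [0.4723, -0.4411, 0.1814]
eef_rot: [-0.001, 1.0, 0.028, -0.001]
contact_force: [0.8, 0.5, 1.0]
gripper_width: 0.0939
finger_force: 0.0
```

Call:
carry_out([
  [[0,0,20],[0,0,0]],
  [[0,0,10],[0,0,0]],
  [[0,0,0],[0,0,0]],
  [[0,0,0],[0,0,0]],
  [[0,0,0],[0,0,0]],
])

```text
t: 66.87
tool_pos: [0.4737, -0.4388, 0.1544]
eef_rot: [0.0, 1.0, 0.032, 0.0]
contact_force: [0.1, -0.5, -0.9]
gripper_width: 0.0942
finger_force: 0.0
```

Run:
```python
from h import *
f=wcam()
for d in dishes(f,lambda u,v,c:.025,mina=1500): print(*d)
plan([470.6,-440,-11.5],3.3)
```

```text
66.87 [ 0.4737 -0.4388  0.1544] [3.000e-04 9.995e-01 3.160e-02 3.000e-04] [ 0.1 -0.5 -0.9] 0.0942315611270913 0.0
Y [320. 180.] [ 470.8 -441.4] 147.5 62.8 3.37
from [ 473.8 -439.   154.8] n 5
[[-0.7, 0.1, 33.3], [0.0002, -0.0002, 0.0011]],[[-0.7, 0.1, 33.3], [0.0002, -0.0002, 0.0011]],[[-0.7, 0.1, 33.3], [0.0002, -0.0002, 0.0011]],[[-0.7, 0.1, 33.3], [0.0002, -0.0002, 0.0011]],[[-0.6, 0.2, 33.3], [0.0002, -0.0002, 0.0011]]
```

Call:
carry_out([
  [[-1.5,1,38],[0,0,0.005]],
  [[-1.5,1,38],[0,0,0]],
  [[0,0,38],[0,0,0]],
  [[0,0,28],[0,0,0]],
  [[0,0,16],[0,0,0]],
])

```text
t: 67.33
tool_pos: [0.4697, -0.4403, -0.0071]
eef_rot: [-0.001, 1.0, 0.029, -0.001]
contact_force: [-0.6, -0.2, -0.0]
gripper_width: 0.0939
finger_force: 0.0
```

Call:
carry_out([
  [[0,0,6],[0,0,0]],
  [[0,0,0],[0,0,0]],
  [[0,0,0],[0,0,0]],
  [[0,0,0],[0,0,0]],
  [[0,0,0],[0,0,0]],
])

```text
t: 67.75
tool_pos: [0.4709, -0.4423, -0.0087]
eef_rot: [0.001, 1.0, 0.028, 0.001]
contact_force: [0.3, -0.4, 0.3]
gripper_width: 0.0941
finger_force: 0.0
```

Call:
carry_out([
  [[0,-0.7,1.5],[0,0,0]],
  [[0,0,0],[0,0,0]],
  [[0,0,0],[0,0,0]],
  [[0,0,0],[0,0,0]],
  [[0,0,0],[0,0,0]],
], jaw=50)

```text
t: 68.17
tool_pos: [0.4703, -0.4411, -0.0119]
eef_rot: [0.0, 1.0, 0.028, 0.0]
contact_force: [0.2, 2.3, 0.4]
gripper_width: 0.0639
finger_force: 0.7
```

Call:
carry_out([
  [[0,0,0],[0,0,0]],
  [[0,0,0],[0,0,0]],
  [[0,0,0],[0,0,0]],
])

```text
t: 68.42
tool_pos: [0.4702, -0.4411, -0.0119]
eef_rot: [0.0, 1.0, 0.028, 0.0]
contact_force: [0.1, 0.2, 0.4]
gripper_width: 0.0632
finger_force: 55.0
```

Call:
carry_out([
  [[0,0,-10],[0,0,0]],
  [[0,0,-30],[0,0,0]],
  [[0,0,-40],[0,0,0]],
  [[0,0,-40],[0,0,0]],
  [[0,0,-40],[0,0,0]],
])

```text
t: 68.83
tool_pos: [0.4699, -0.4407, 0.1504]
eef_rot: [-0.0, 1.0, 0.028, -0.0]
contact_force: [0.4, -0.7, -1.2]
gripper_width: 0.0629
finger_force: 55.0
```

Call:
carry_out([
  [[0,0,-40],[0,0,0]],
  [[0,0,-20],[0,0,0]],
  [[0,0,-10],[0,0,0]],
  [[0,0,0],[0,0,0]],
  [[0,0,0],[0,0,0]],
])

```text
t: 69.25
tool_pos: [0.4699, -0.4408, 0.2167]
eef_rot: [-0.001, 1.0, 0.028, -0.001]
contact_force: [-0.2, -0.1, -2.8]
gripper_width: 0.0631
finger_force: 55.0
```

Run:
```python
from h import *
inhand("Y")
plan([488,119.8,218],95.4)
```

```text
69.25 [ 0.4699 -0.4408  0.2167] [-6.000e-04  9.996e-01  2.820e-02 -6.000e-04] [-0.2 -0.1 -2.8] 0.06311123876390048 54.9991500377655
end x 75.2 tilt 0.001 sides [[-30.4, 32.5], [-31.1, 32.8], [-30.9, 33.1], [-30.7, 32.9]]
from [ 469.8 -440.6  215.8] n 15
[[3.3, -37.2, -0.1], [-0.0002, -0.0, -0.1072]],[[7.3, -36.7, -0.1], [-0.0002, -0.0, -0.1072]],[[11.2, -35.7, -0.1], [-0.0002, -0.0, -0.1072]],[[14.9, -34.3, -0.1], [-0.0002, -0.0, -0.1072]],[[18.5, -32.5, -0.1], [-0.0002, -0.0, -0.1072]]
[[21.9, -30.3, -0.1], [-0.0002, -0.0, -0.1072]],[[25.0, -27.8, -0.1], [-0.0002, -0.0, -0.1072]],[[27.8, -25.0, -0.1], [-0.0002, -0.0, -0.1072]],[[30.3, -21.8, -0.1], [-0.0002, -0.0, -0.1072]],[[32.5, -18.5, -0.1], [-0.0002, -0.0, -0.1072]]
[[34.3, -14.9, -0.1], [-0.0002, -0.0, -0.1072]],[[35.7, -11.1, -0.1], [-0.0002, -0.0, -0.1072]],[[36.7, -7.2, -0.1], [-0.0002, -0.0, -0.1072]],[[37.2, -3.3, -0.1], [-0.0002, -0.0, -0.1072]],[[37.4, 0.7, -0.1], [-0.0002, -0.0, -0.1072]]
```

Call:
carry_out([
  [[3.5,-37,0],[0,0,-0.107]],
  [[7.5,-36.5,0],[0,0,-0.107]],
  [[11,-35.5,0],[0,0,-0.107]],
  [[15,-34.5,0],[0,0,-0.107]],
  [[18.5,-32.5,0],[0,0,-0.107]],
])

```text
t: 69.72
tool_pos: [0.4757, -0.2525, 0.2158]
eef_rot: [-0.001, 0.956, 0.294, -0.001]
contact_force: [0.8, -0.3, -1.1]
gripper_width: 0.063
finger_force: 55.0
```

Call:
carry_out([
  [[22,-30.5,0],[0,0,-0.107]],
  [[25,-28,0],[0,0,-0.107]],
  [[28,-25,0],[0,0,-0.107]],
  [[30.5,-22,0],[0,0,-0.107]],
  [[32.5,-18.5,0],[0,0,-0.107]],
])

```text
t: 70.13
tool_pos: [0.4819, -0.0651, 0.2162]
eef_rot: [-0.001, 0.844, 0.536, -0.001]
contact_force: [0.5, 0.9, -1.0]
gripper_width: 0.0627
finger_force: 55.0
```

Call:
carry_out([
  [[34.5,-15,0],[0,0,-0.107]],
  [[35.5,-11,0],[0,0,-0.107]],
  [[36.5,-7,0],[0,0,-0.107]],
  [[37,-3.5,0],[0,0,-0.107]],
  [[37.5,0.5,0],[0,0,-0.107]],
])

```text
t: 70.55
tool_pos: [0.4883, 0.1212, 0.2162]
eef_rot: [-0.001, 0.672, 0.74, -0.001]
contact_force: [-0.1, -0.7, -1.0]
gripper_width: 0.0629
finger_force: 55.0
```

Call:
carry_out([
  [[0,0,0],[0,0,-0.002]],
  [[0,0,20],[0,0,0]],
  [[0,0,18],[0,0,0]],
  [[0,0,8],[0,0,0]],
  [[0,0,0],[0,0,0]],
])

```text
t: 70.97
tool_pos: [0.488, 0.1191, 0.1692]
eef_rot: [-0.002, 0.674, 0.739, -0.002]
contact_force: [0.3, 0.4, -1.3]
gripper_width: 0.0629
finger_force: 55.0
```

Call:
carry_out([
  [[0,0,0],[0,0,0]],
  [[0,0,0],[0,0,0]],
  [[0,0,0],[0,0,0]],
  [[0,0,0],[0,0,0]],
])

```text
t: 71.3
tool_pos: [0.4896, 0.1195, 0.1727]
eef_rot: [0.0, 0.674, 0.739, 0.0]
contact_force: [0.2, -0.4, -2.0]
gripper_width: 0.0629
finger_force: 55.0
```

Run:
```python
from h import *
inhand("Y")
plan([488,119.9,125],95.5)
```

```text
71.3 [0.4896 0.1195 0.1727] [3.000e-04 6.737e-01 7.390e-01 4.000e-04] [ 0.2 -0.4 -2. ] 0.06290970409871749 54.999327063560486
end x 74.7 tilt 0.001 sides [[-32.2, 31.4], [-32.4, 31.7], [-32.2, 31.5], [-32.5, 31.8]]
from [489.5 119.5 172.6] n 2
[[0.3, -0.8, 23.8], [0.0005, -0.0001, -0.0017]],[[0.3, -0.8, 23.8], [0.0005, -0.0001, -0.0017]],
```

Call:
carry_out([
  [[0.5,-1.5,8],[0,0,-0.003]],
  [[0,0,8],[0,0,0]],
  [[0,0,8],[0,0,0]],
  [[0,0,8],[0,0,0]],
  [[0,0,6],[0,0,0]],
])

```text
t: 71.77
tool_pos: [0.4874, 0.1198, 0.1327]
eef_rot: [-0.0, 0.672, 0.74, -0.0]
contact_force: [0.1, -0.1, -2.1]
gripper_width: 0.0629
finger_force: 55.0
```

Call:
carry_out([
  [[0,0,5],[0,0,0]],
  [[0,0,0],[0,0,0]],
  [[0,0,0],[0,0,0]],
])

```text
t: 72.02
tool_pos: [0.4877, 0.1199, 0.1289]
eef_rot: [-0.0, 0.672, 0.74, -0.0]
contact_force: [-0.2, 0.5, -1.8]
gripper_width: 0.0627
finger_force: 55.0
```

Call:
carry_out([
  [[0,0,4],[0,0,0]],
  [[0,0,4],[0,0,0]],
  [[0,0,4],[0,0,0]],
])

```text
t: 72.27
tool_pos: [0.489, 0.1202, 0.1186]
eef_rot: [0.001, 0.672, 0.74, 0.002]
contact_force: [1.6, -0.0, 6.9]
gripper_width: 0.0629
finger_force: 55.0
```

Call:
carry_out([
  [[0,0,4],[0,0,0]],
  [[0,0,4],[0,0,0]],
  [[0,0,4],[0,0,0]],
])

```text
t: 72.52
tool_pos: [0.4885, 0.1201, 0.1054]
eef_rot: [0.001, 0.672, 0.74, 0.001]
contact_force: [2.7, 2.1, -0.6]
gripper_width: 0.0633
finger_force: 55.0
```

Call:
carry_out([
  [[0,0,4],[0,0,0]],
  [[0,0,3],[0,0,0]],
  [[0,0,0],[0,0,0]],
  [[0,0,0],[0,0,0]],
])

```text
t: 72.85
tool_pos: [0.4878, 0.1198, 0.098]
eef_rot: [-0.0, 0.672, 0.74, -0.0]
contact_force: [0.1, -0.4, 4.0]
gripper_width: 0.0627
finger_force: 55.0
```

Call:
carry_out([
  [[0,0,0],[0,0,0]],
  [[0,0,0],[0,0,0]],
  [[0,0,0],[0,0,0]],
  [[0,0,0],[0,0,0]],
  [[0,0,0],[0,0,0]],
], jaw=94)

```text
t: 73.27
tool_pos: [0.4876, 0.1198, 0.0979]
eef_rot: [-0.0, 0.672, 0.74, -0.0]
contact_force: [0.2, -0.5, 0.6]
gripper_width: 0.0923
finger_force: 0.0
```

Call:
carry_out([
  [[0,0,-30],[0,0,0]],
  [[0,0,-40],[0,0,0]],
  [[0,0,-40],[0,0,0]],
  [[0,0,-10],[0,0,0]],
  [[0,0,0],[0,0,0]],
])

```text
t: 73.68
tool_pos: [0.4889, 0.1201, 0.2211]
eef_rot: [0.002, 0.672, 0.74, 0.002]
contact_force: [0.1, -0.8, -0.4]
gripper_width: 0.0938
finger_force: 0.0
```

Call:
carry_out([
  [[0,0,0],[0,0,0]],
  [[0,0,0],[0,0,0]],
])

```text
t: 73.85
tool_pos: [0.4871, 0.1197, 0.2163]
eef_rot: [-0.001, 0.672, 0.74, -0.001]
contact_force: [-0.7, 0.2, 0.4]
gripper_width: 0.0939
finger_force: 0.0
```

Run:
```python
from h import *
f=wcam("w8")
for d in dishes(f,lambda u,v,c:.141,mina=1500): print(*d)
f=grab_frame("top"); save(f,"top2",(180,130,500,290),2.5)
for d in dishes(f,lambda u,v,c:.141 if 240<u<325 else .054,roi=(170,180,500,290)): print(*d)
```

```text
73.85 [0.4871 0.1197 0.2163] [-0.0008  0.6725  0.7401 -0.0011] [-0.7  0.2  0.4] 0.09392477540623431 0.0
Y [320. 190.] [487.2 119.9] 147.7 63.7 -84.4
B [195. 223.] [429.7 414.6] 154.5 71.0 14.02
```

View pics/w8.png

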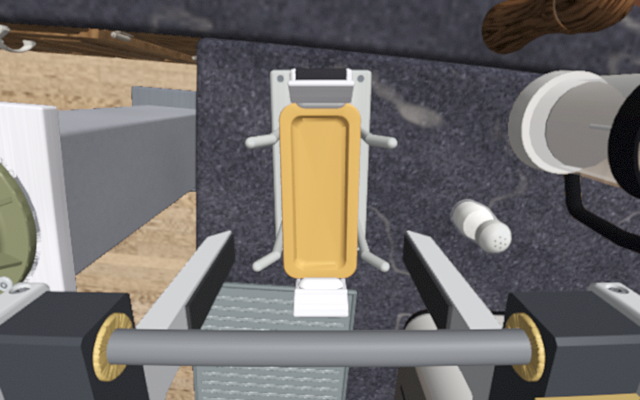

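View pics/top2.png

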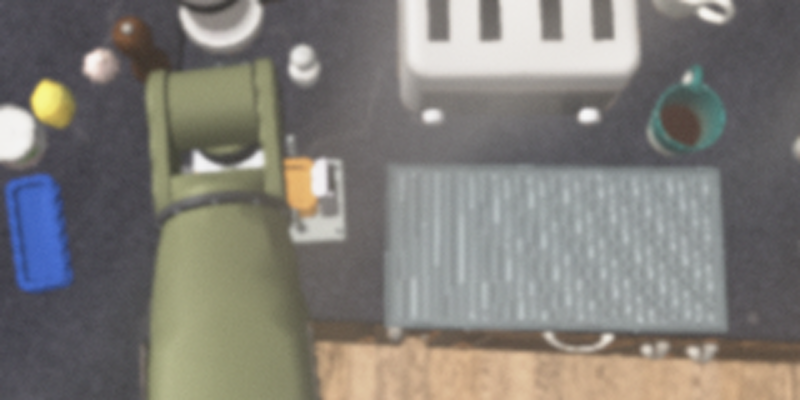

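w8 shows the top yellow dish held under both catches, with its rim overlapped at (320,100). top2 shows the mat empty, the blue pile of three square at (40,232) in the crop, and the mug, shaker and mill where they were.

```bash
python3 -c "
from rig import arm
print(arm.hand_in())"
```

```text
the job is handed in; nothing more can be done
None
```

The job is handed in: both stray blue dishes are stacked squarely on the blue home dish, all five yellow dishes are in the dispenser with the top one held under the catches, and the mug, shaker and mill were not touched; one yellow dish fell about 15 mm onto the mat when first set down, with no visible effect.

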